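# Check in the clay tool box

### The job

Slide the tool box's cover open, put every loose hand tool lying on the table (paddle, texture bar, scraper, trimming tool, stamp: whichever are there) into the compartment, and slide the cover fully shut. Then pick up the scanner, point its beam at the middle of the label on the box from a hand or two away, hold it steady there for about two seconds, and stand it upright again in the middle of its cork mat. Leave the pots, the jar, the plate and the little cone where they are.

Things in the scene. Friction and masses are not known exactly. Their poses are not given: they have to be found in the camera images.
- toolbox: wooden tool box fixed to the table, 340 x 200 x 72 mm; origin at the centre of its underside, x along its length, z up. Nearer half: open-topped compartment, inside x -160 to 0, y -80 to 80, floor at z 8, end wall up to z 56. Farther half (x 0 to 170): solid deck at z 56 with the label. Two dark side rails (y +-90 to +-100) rise to z 75 along the whole length, with lips reaching in to y +-84
- cover (a joint): flat sliding cover of the box, 172 x 174 x 8 mm, top at box z 68, underside at z 60; slides along the box's x. 0 = compartment fully covered, 0.160 = fully open, the cover then lying over the deck and hiding the label. Metres. Friction about 2 N; stays where it is left
- cover_handle (a point): centre of the dark wooden grip ridge on the cover: 14 mm (along the box's x) x 56 mm (along y) x 30 mm high, standing on the cover's top; moves with the cover
- label (a point): centre of the white square bar-code label (64 x 64 mm) lying flat on the deck of the box, z up; hidden while the cover is open
- scanner_grip (a point): hand scanner, 0.25 kg, standing upright on its foot, 120 mm high. The point is the centre of its grey head, 102 mm above its underside: head 84 (x) x 38 (y, grip width) x 36 mm (z), spanning x -40 to 44 from the point. Black foot 75 x 64 x 14 mm below, on a 28 mm wide stem. x = forwards, the way the head looks, z up
- scanner_window (a point): reading window of the scanner, 48 mm ahead of and 12 mm below scanner_grip (in the scanner's x and z); its z axis is the reading beam, which points forwards and 45 degrees downwards while the scanner stands upright; y = the scanner's y. Reads at 60 to 260 mm
- scanner: the scanner; origin at the centre of its underside
- mat: square cork parking mat of the scanner, 120 x 120 x 4 mm, fixed; origin at the centre of its underside
- bowl: small terracotta bowl, 100 mm wide, 45 high; bystander, origin at underside
- mug: white mug, 76 mm wide, 85 high; bystander, origin at underside
- jar: blue glaze jar, 70 mm wide, 90 high; bystander, origin at underside
- dish: small white plate, 90 mm wide, 20 high; bystander, origin at underside
- cone: small terracotta firing cone, 32 mm wide, 30 high; bystander, origin at underside
- paddle_mid (a point): a flat light-wood paddle, 120 x 32 x 14: its blade (60 long, 32 wide) on the +x half, its handle (60 long, 18 wide) on the -x half; can be gripped by the handle 20 to 30 behind the point (mm); the point is on its centre line half-way up, lying flat, x along its length; may be absent
- bar_mid (a point): a grooved wooden texture bar, 110 x 22 x 20 (mm); the point is on its centre line half-way up, lying flat, x along its length; may be absent
- scraper_mid (a point): a scraper, 115 long: wooden handle 22 wide and 18 high from 58 behind to 17 ahead of the point, then a thin steel blade 36 wide (mm); the point is on its centre line half-way up, lying flat, x along its length; may be absent
- trimmer_mid (a point): a loop trimming tool, 114 long: wooden handle 17 wide and 17 high from 55 behind to 29 ahead of the point, then a steel wire loop 26 wide (mm); the point is on its centre line half-way up, lying flat, x along its length; may be absent
- stamp_mid (a point): a wooden stamp, 78 long: wooden waist 50 long, 22 wide, 22 high, with a clay stamp face at each end (32 and 26 wide) (mm); the point is on its centre line half-way up, lying flat, x along its length; may be absent
Things that resemble listed ones, but are neither listed nor needed, are in the scene too. Leave any pink look-alike of the part that bears trimmer_mid alone.

How it is judged:
By the outcome, as a careful person would: the job done as asked, in the order asked, and still so for the second after the job is handed in, with the robot touching nothing.
Of paddle, bar, scraper, trimmer, stamp only 3 to 5 are there at a start; the rules pass over those that are not, and their reading is None.
At some moment in a run one of paddle, bar, scraper, trimmer, stamp may be knocked a few centimetres aside while the robot is not near it.
Once in a run the grip may slacken for a moment while it holds something.
It also fails if it takes over 210 s, if anything falls off the work surface, if the arm or the gripper's body presses on something with over 40 N, if the wrist force passes 120 N, or if a joint passes its speed limit or range.

### The arm

A 6-joint arm with a two-finger parallel gripper is mounted at the origin on the work surface. World frame = base frame: x ahead of the robot, y to its left, z up, the work surface at z = 0. Lengths are in mm, angles in rad, forces in N, time in s.
With the tool pointing down it reaches from about 275 to 875 mm from the base axis. Payload 12.5 kg.
Tool frame: the origin (TCP) lies midway between the tips of the shut fingers; the grasp point (between the pads) lies 19 mm behind it; x points along the fingers, z is the direction in which the jaws open and shut, and the axes are right-handed (so a half turn about x gives the same grasp; the last joint's range is limited). The gripper opens to 85 mm and grips with 20 to 120 N. Pads are 22 mm wide; open, the fingers measure 114 mm over their backs; the gripper's body (76 mm by 85 mm) begins 54 mm behind the grasp point. The pads swing forward as they close: fully open they stand 13 mm farther back than shut.
Start: joints at [-1.239, 0.351, 1.652, -0, 1.139, -0.085], TCP at [222.677, -502.891, 231.29] pointing down, gripper open.
Joint ranges: [-2.75, 2.75], [-0.79, 2.1], [0.01, 2.65], [-1.57, 4.71], [0.07, 3.14], [-2.87, 2.87]. Speed limits (rad/s): [2.22, 2.22, 2.79, 3.14, 3.14, 3.14].

### API

Orientations are given as a unit quaternion [x, y, z, w].
In Python, from bench import arm, imaging gives the robot as it stands.
- The arm moves only by the tool arm_command, never from a script. Its argument "motion" is a list that holds one entry, the list of rows, each a list of 7 numbers: the shift along the tool's x, y, z in units of 80 mm (1.0 is 80 mm), then the turn, a rotation vector about the tool's x, y, z in units of 90 degrees (1.0 is 90 degrees), then the closure, from -1 (fully open) to 1 (shut). In form: [[[tx, ty, tz, wx, wy, wz, grip], ...]]. A call has 1 to 8 rows; each row is the pose to reach, as a shift and turn from the pose commanded when the call began, along the tool's axes at that moment; what a row does not reach only later rows make up. A row lasts 1/10 s, in which the tool goes at most 50 mm and 8.59 degrees, less where a joint would pass 70% of its speed; a pose out of reach is approached as far as the arm can. A call with a number of a shift or a turn outside -1 to 1 is refused whole. A call with a gripper value outside its range is refused whole. The fingers move at their own pace and stop on an object; "newtons" is the grip in N (left out, the last holds). Time passes only in rows, so rows that repeat a pose let the fingers close. It gives the time, the measured TCP pose, the force and the opening at its end, in the units of the state.
- arm.observe(): the state, without advancing time (a new reading comes with each control period).
- imaging.camera(name): name is "scene" or "top" or "wrist"; returns (picture, depth): 480x640x3 uint8, red, green, blue; 480x640 float32, mm along the optical axis (not along the pixel's ray), 0 where there is no reading.
- imaging.camera_model(name): a dict with "K" (3x3 intrinsics, pixels), "camera_from_world" (4x4, takes a point from world to camera coordinates); the wrist camera has in their place "tool_from_camera" (4x4, takes a point from camera to tool coordinates, whose origin is the TCP and whose axes are the tool frame's). Camera axes: x right, y down, z forward; pixel columns grow to the right and rows downward; lengths in mm; the calibration is good to about 2 mm. A picture is of the moment at which its call begins: read the wrist's pose just before it. camera_model takes no time and is no camera call.
- arm.hand_in(): hands the job in, once; it reports no verdict.
The state is a dict: "clock": time; "joint_positions": joint angles; "qd": joint speeds; "tau": joint torques, N m; "tool_pos": TCP position; "eef_rot": TCP orientation; "contact_force": force on the tool from outside, world axes, zero at the start; "torque": the same for the moment, N m; "grip_width": finger opening in mm.
Only numpy, scipy, OpenCV 4.12 (cv2) and the standard library are available. Lean on these libraries where they do the work, as an engineer would, in place of code of your own. Each camera call takes 0.05 s, during which the arm holds its last target. There are 200 camera calls.

## Working session

There is one attempt and no reset: what is moved stays moved. The work goes in short steps, Python scripts to look and compute and a tool call to move; the robot and the scene stay as the last step left them, time stands still between calls to the robot, and variables do not carry over. Pictures are saved under pics/ and viewed, about 12 in all and at most 16, crops included, and the job is handed in when it is done.

Besides the shell and the picture viewer there is one more tool, called after "Request:" as name(argument=value, ...) on one line, values as JSON. arm_command: Moves the arm, as the interface text tells. Its arguments: {"type":"object","properties":{"motion":{"type":"array"},"newtons":{"type":"number"}},"required":["motion"]}

```bash
mkdir -p pics; ls; python3 - <<'E'
from bench import arm, imaging
import cv2,numpy as np
s=arm.observe(); print(s)
for n in("top","scene"):
    p,d=imaging.camera(n); cv2.imwrite(f"pics/{n}0.png",p[:,:,::-1]); np.save(f"pics/{n}0.npy",d)
    print(n,{k:np.round(v,3).tolist() for k,v in imaging.camera_model(n).items() if hasattr(v,'__len__')})
print(imaging.camera_model("wrist"))
E
```

```text
pics
{'clock': 0.0, 'joint_positions': array([-1.23862460e+00,  3.51249003e-01,  1.65243802e+00,  4.02668292e-05,
        1.13912215e+00, -8.46039750e-02]), 'qd': array([ 1.25443460e-04, -3.10066130e-04,  1.14553169e-03, -3.40153477e-04,
       -3.99699672e-05,  1.27046117e-03]), 'tau': array([ 1.71580709e-04, -5.06110346e+01, -2.91412032e+01, -9.09229607e-05,
        4.51071377e-03, -1.57352360e-05]), 'tool_pos': array([ 222.56592935, -502.5807606 ,  230.74614304]), 'eef_rot': array([ 0.38602079,  0.59295235, -0.38547188,  0.59228953]), 'contact_force': array([ 0.08871709, -0.42057877,  0.56511813]), 'torque': array([0.05710406, 0.02922331, 0.06829552]), 'grip_width': 85.44283328775613}
top {'K': [[514.995, 0.0, 323.956], [0.0, 514.995, 246.048], [0.0, 0.0, 1.0]], 'camera_from_world': [[-0.001, -1.0, 0.004, 10.962], [-0.984, 0.0, -0.177, 550.916], [0.177, -0.004, -0.984, 1386.519], [0.0, 0.0, 0.0, 1.0]]}
scene {'K': [[460.861, 0.0, 316.481], [0.0, 460.861, 238.2], [0.0, 0.0, 1.0]], 'camera_from_world': [[0.761, 0.649, 0.002, -406.449], [0.482, -0.564, -0.67, -211.944], [-0.434, 0.511, -0.742, 1339.198], [0.0, 0.0, 0.0, 1.0]]}
{'K': array([[429.80295486,   0.        , 320.77593444],
       [  0.        , 429.80295486, 248.66650153],
       [  0.        ,   0.        ,   1.        ]]), 'tool_from_camera': array([[-6.12087059e-05, -2.60312186e-01,  9.65524501e-01,
        -1.43187912e+02],
       [-5.11123229e-04, -9.65524368e-01, -2.60312183e-01,
         6.63372692e+01],
       [ 9.99999868e-01, -5.09435372e-04, -7.39531081e-05,
        -2.22002853e-01],
       [ 0.00000000e+00,  0.00000000e+00,  0.00000000e+00,
         1.00000000e+00]])}
```

View pics/top0.png

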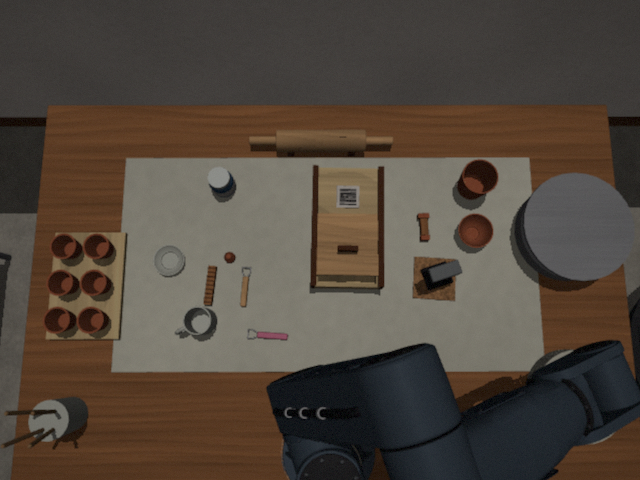

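View pics/scene0.png

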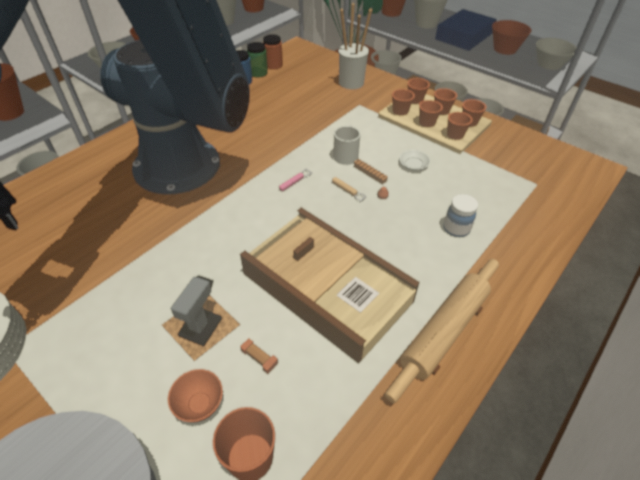

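The pictures show three tools. In the top view the bar is at (210,286), the trimmer at (245,287) and the stamp at (424,227). The pink look-alike is at (268,336). The cover is shut with its handle at (347,249), the label is at (348,196), and the scanner stands on its mat at (437,278).

```bash
cat > h.py <<'E'
import numpy as np, cv2
from bench import arm, imaging
from scipy.spatial.transform import Rotation as R
def ray(name,u,v):
    m=imaging.camera_model(name); K=m["K"]
    c=np.linalg.inv(K)@[u,v,1.]
    if name=="wrist":
        s=arm.observe(); T=m["tool_from_camera"]; Q=R.from_quat(s["eef_rot"]).as_matrix()
        return Q@T[:3,3]+s["tool_pos"], Q@T[:3,:3]@c
    W=np.linalg.inv(m["camera_from_world"]); return W[:3,3],W[:3,:3]@c
def onz(name,u,v,z):
    o,d=ray(name,u,v); return np.round(o+d*(z-o[2])/d[2],1)
def down(yaw):  # tool x down, jaw axis (tool z) at world angle yaw (deg)
    a=np.radians(yaw); z=np.array([np.cos(a),np.sin(a),0]); x=np.array([0,0,-1.])
    return np.column_stack([x,np.cross(z,x),z])
def yaw():
    z=R.from_quat(arm.observe()["eef_rot"]).as_matrix()[:,2]; return np.degrees(np.arctan2(z[1],z[0]))
def delta(pos,M=None,quiet=False):
    """total shift (80mm units) and turn (90deg units) in present tool axes"""
    s=arm.observe(); Q=R.from_quat(s["eef_rot"]).as_matrix()
    t=Q.T@(np.asarray(pos,float)-s["tool_pos"])/80
    w=np.zeros(3) if M is None else R.from_matrix(Q.T@M).as_rotvec()/(np.pi/2)
    if not quiet: print("shift",np.round(t,3),"turn",np.round(w,3))
    return t,w
def snap(name,f,crop=None,k=1):
    p,d=imaging.camera(name); im=p[:,:,::-1]
    if crop: x0,x1,y0,y1=crop; im=im[y0:y1,x0:x1]
    cv2.imwrite("pics/"+f,cv2.resize(im,None,fx=k,fy=k,interpolation=cv2.INTER_CUBIC)); return p,d
def st():
    s=arm.observe(); print("t",round(s["clock"],2),"pos",np.round(s["tool_pos"],1),"yaw",round(yaw(),2),"F",np.round(s["contact_force"],1),"w",round(s["grip_width"],1),"q",np.round(s["joint_positions"],2))
E
python3 - <<'E'
import cv2,numpy as np
im=cv2.imread("pics/top0.png")
a=cv2.resize(im[150:310,300:500],None,fx=4,fy=4,interpolation=cv2.INTER_CUBIC)
cv2.imwrite("pics/c1.png",a[:600])
b=cv2.resize(im[230:350,150:310],None,fx=5,fy=5,interpolation=cv2.INTER_CUBIC)
cv2.imwrite("pics/c2.png",b)
E
```

```text
(no output)
```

View pics/c1.png

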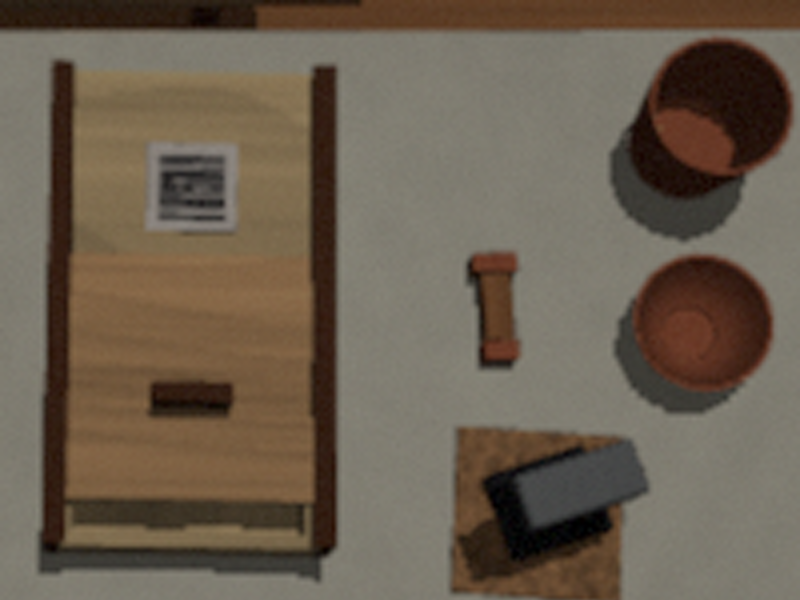

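View pics/c2.png

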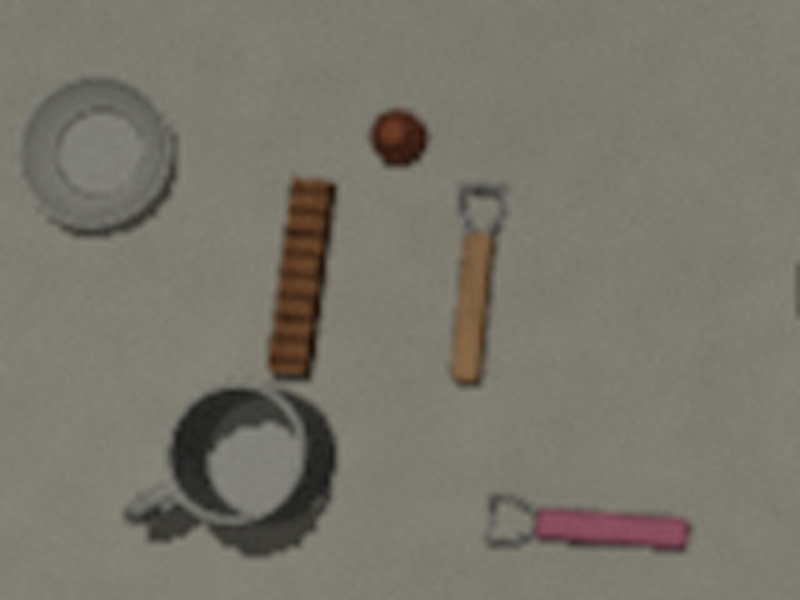

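```bash
python3 - <<'E'
from h import *
A=lambda x,y,z:onz("top",300+x/4,150+y/4,z)
B=lambda x,y,z:onz("top",150+x/5,230+y/5,z)
for n,p in dict(railLt=(63,62,75),railLb=(53,548,75),railRt=(324,68,75),railRb=(325,550,75),handle=(191,390,98),label=(192,187,56),coverFar=(190,256,68),coverNear=(190,500,68),st1=(494,262,22),st2=(500,350,22),stmid=(497,306,22)).items(): print(n,A(*p))
for n,p in dict(headC=(582,485,124),hA=(516,480,124),hB=(628,440,124),hC=(648,485,124),hD=(533,528,124),footC=(549,503,18),mat1=(457,428,4),mat2=(625,440,4),mat4=(453,590,4)).items(): print(n,A(*p))
for n,p in dict(bar1=(315,182,20),bar2=(291,374,20),tr1=(482,235,17),tr2=(466,380,17),loop=(484,186,8),cone=(399,138,15),mug=(240,455,85),pink=(610,527,15)).items(): print(n,B(*p))
d=np.load("pics/top0.npy"); print(d[246:252,340:354:3])
st()
E
```

```text
railLt [776.7  33.5  75. ]
railLb [434.   39.6  75. ]
railRt [ 772.3 -150.2   75. ]
railRb [ 432.5 -143.9   75. ]
handle [538.1 -53.3  98. ]
label [691.1 -57.5  56. ]
coverFar [638.1 -55.   68. ]
coverNear [467.4 -53.4  68. ]
st1 [ 644.9 -275.8   22. ]
st2 [ 580.4 -277.8   22. ]
stmid [ 612.5 -276.8   22. ]
headC [ 470.2 -307.5  124. ]
hA [ 473.6 -264.3  124. ]
hB [ 500. -339.  124.]
hC [ 470.2 -350.7  124. ]
hD [ 442.  -274.3  124. ]
footC [ 471.2 -309.2   18. ]
mat1 [ 527.  -248.5    4. ]
mat2 [ 518.2 -368.7    4. ]
mat4 [ 411.1 -242.     4. ]
bar1 [497.9 323.7  20. ]
bar2 [390.  333.1  20. ]
tr1 [468.2 229.1  17. ]
tr2 [386.8 236.   17. ]
loop [497.3 230.    8. ]
cone [523.8 278.   15. ]
mug [343.2 344.1  85. ]
pink [305.9 154.5  15. ]
[[1382.2559 1380.5383 1385.7096 1384.1093 1388.1039]
 [1381.6909 1381.8392 1386.524  1385.5925 1386.299 ]
 [1384.9713 1388.1073 1385.7205 1382.9403 1386.5487]
 [1386.9878 1387.3058 1384.0641 1388.2283 1386.56  ]
 [1386.5555 1389.1196 1384.2478 1383.5492 1384.1381]
 [1397.4178 1398.6278 1388.5856 1389.3397 1394.6704]]
t 0.1 pos [ 222.6 -502.6  230.8] yaw -66.12 F [ 0.5 -0.1  0.3] w 85.7 q [-1.24  0.35  1.65  0.    1.14 -0.08]
```

```bash
cat >> h.py <<'E'
def plan(*wps):
    """wps: (pos, M or None); prints per call: shift/turn (tool units) and number of rows"""
    s=arm.observe(); Q=R.from_quat(s["eef_rot"]).as_matrix(); p=s["tool_pos"].copy()
    for pos,M in wps:
        M=Q if M is None else M; pos=np.asarray(pos,float)
        while True:
            t=Q.T@(pos-p)/80; w=R.from_matrix(Q.T@M).as_rotvec()/(np.pi/2)
            k=max(1,np.abs(t).max()/0.99); tt=np.round(t/k,3); w=np.round(w,3)
            n=int(np.ceil(max(np.linalg.norm(tt)*80/50,np.linalg.norm(w)*90/8.59)))+(1 if k==1 else 0)
            print(tt.tolist()+w.tolist(),"rows",n)
            p=p+Q@tt*80; Q=Q@R.from_rotvec(w*np.pi/2).as_matrix()
            if k==1: break
E
python3 -c "
from h import *
plan(((515,-53,230),down(-1)))"
```

```text
[0.003, 0.99, -0.645, -0.724, -0.001, -0.0] rows 8
[0.002, 0.99, 0.62, 0.0, 0.001, -0.0] rows 2
[0.002, 0.99, 0.621, 0.0, -0.0, -0.0] rows 2
[0.001, 0.99, 0.62, 0.0, -0.0, -0.0] rows 2
[0.002, 0.99, 0.621, 0.0, -0.0, -0.0] rows 2
[0.001, 0.72, 0.451, 0.0, -0.0, -0.0] rows 3
```

Request:
arm_command(motion=[[[0, 0.99, -0.645, -0.724, 0, 0, -1], [0, 0.99, -0.645, -0.724, 0, 0, -1], [0, 0.99, -0.645, -0.724, 0, 0, -1], [0, 0.99, -0.645, -0.724, 0, 0, -1], [0, 0.99, -0.645, -0.724, 0, 0, -1], [0, 0.99, -0.645, -0.724, 0, 0, -1], [0, 0.99, -0.645, -0.724, 0, 0, -1], [0, 0.99, -0.645, -0.724, 0, 0, -1]]])

```text
clock: 0.9
tool_pos: [274.1, -423.5, 231.0]
eef_rot: [0.004, 0.707, -0.004, 0.707]
contact_force: [-0.3, -0.0, 0.1]
grip_width: 85.6
```

Request:
arm_command(motion=[[[0, 0.99, 0.62, 0, 0, 0, -1], [0, 0.99, 0.62, 0, 0, 0, -1]]])

```text
clock: 1.1
tool_pos: [325.2, -344.3, 230.9]
eef_rot: [0.007, 0.707, -0.006, 0.707]
contact_force: [-0.0, -0.1, 0.5]
grip_width: 85.7
```

Request:
arm_command(motion=[[[0, 0.99, 0.62, 0, 0, 0, -1], [0, 0.99, 0.62, 0, 0, 0, -1]]])

```text
clock: 1.3
tool_pos: [376.6, -265.0, 231.2]
eef_rot: [0.006, 0.707, -0.006, 0.707]
contact_force: [-0.3, -0.8, -0.2]
grip_width: 85.3
```

Request:
arm_command(motion=[[[0, 0.99, 0.62, 0, 0, 0, -1], [0, 0.99, 0.62, 0, 0, 0, -1]]])

```text
clock: 1.5
tool_pos: [427.7, -186.5, 231.2]
eef_rot: [0.006, 0.707, -0.006, 0.707]
contact_force: [0.3, -1.5, -0.8]
grip_width: 85.3
```

Request:
arm_command(motion=[[[0, 0.99, 0.62, 0, 0, 0, -1], [0, 0.99, 0.62, 0, 0, 0, -1]]])

```text
clock: 1.7
tool_pos: [478.6, -108.1, 231.2]
eef_rot: [0.006, 0.707, -0.006, 0.707]
contact_force: [0.7, -0.3, 0.6]
grip_width: 85.6
```

Request:
arm_command(motion=[[[0, 0.72, 0.45, 0, 0, 0, -1], [0, 0.72, 0.45, 0, 0, 0, -1], [0, 0.72, 0.45, 0, 0, 0, -1], [0, 0.72, 0.45, 0, 0, 0, -1]]])

```text
clock: 2.1
tool_pos: [514.4, -53.4, 230.9]
eef_rot: [0.006, 0.707, -0.006, 0.707]
contact_force: [-0.9, -1.0, 0.3]
grip_width: 85.7
```

```bash
python3 - <<'E'
from h import *
snap("wrist","w1.png"); snap("top","t1.png")
a=cv2.imread("pics/w1.png");b=cv2.imread("pics/t1.png")
c=np.hstack([cv2.resize(a,(400,300)),cv2.resize(b,(400,300))]); cv2.imwrite("pics/m1.png",c)
E
```

```text
(no output)
```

View pics/m1.png

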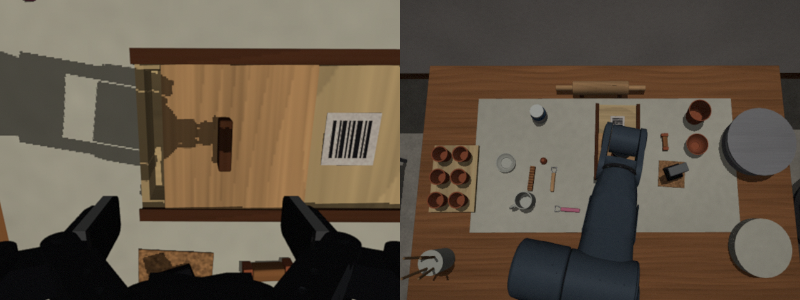

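```bash
python3 - <<'E'
from h import *
print("label",onz("wrist",561,221,56),"handle",onz("wrist",361,230,98))
f=lambda x,y,z:onz("wrist",x*1.6,y*1.6,z)
print(f(217,144,98),f(232,144,98),f(226,117,98),f(226,171,98), "rail", f(131,50,75),f(398,52,75))
plan(((538,-54,120),None),((538,-54,76),None))
E
```

```text
label [695.8 -55.5  56. ] handle [541.2 -50.2  98. ]
[532.1 -50.3  98. ] [547.9 -50.6  98. ] [541.4 -22.1  98. ] [541.8 -80.5  98. ] rail [443.9  46.6  75. ] [722.9  39.5  75. ]
[0.99, 0.005, 0.211, 0.0, 0.0, 0.0] rows 2
[0.4, 0.002, 0.086, 0.0, 0.0, 0.0] rows 2
[0.55, 0.0, 0.0, 0.0, 0.0, 0.0] rows 2
```

```bash
python3 - <<'E'
import cv2
a=cv2.imread("pics/w1.png")
cv2.imwrite("pics/w1c.png",cv2.resize(a[120:340,300:620],None,fx=2.5,fy=2.5,interpolation=cv2.INTER_CUBIC))
E
```

```text
(no output)
```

View pics/w1c.png

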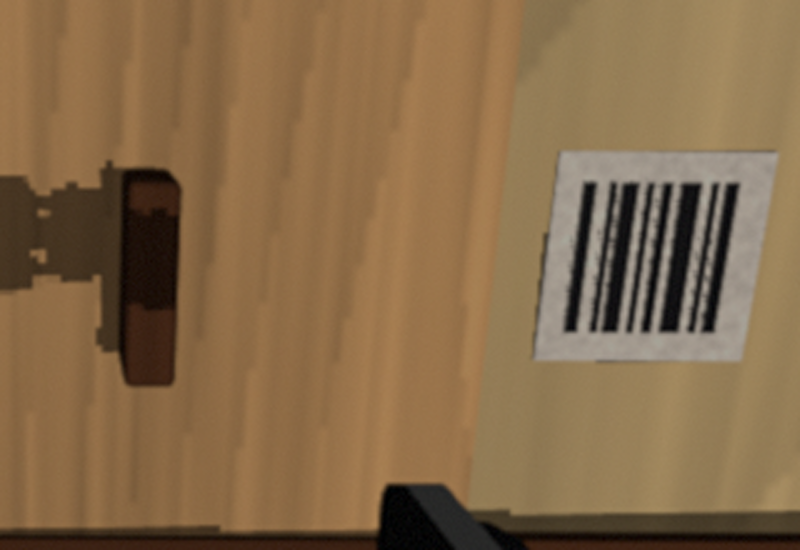

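Request:
arm_command(motion=[[[0.99, 0, 0.3, 0, 0, 0, -1], [0.99, 0, 0.3, 0, 0, 0, -1], [0.99, 0, 0.3, 0, 0, 0, -1]]])

```text
clock: 2.5
tool_pos: [537.0, -54.4, 148.7]
eef_rot: [0.007, 0.709, -0.006, 0.705]
contact_force: [-1.3, 0.5, -0.3]
grip_width: 85.4
```

Request:
arm_command(motion=[[[0.5, 0, 0, 0, 0, 0, -1], [0.94, 0, 0, 0, 0, 0, -1], [0.94, 0, 0, 0, 0, 0, -1], [0.94, 0, 0, 0, 0, 0, -1]]])

```text
clock: 2.9
tool_pos: [539.3, -54.2, 78.8]
eef_rot: [0.006, 0.707, -0.006, 0.707]
contact_force: [0.1, -0.6, 0.1]
grip_width: 85.0
```

Request:
arm_command(motion=[[[0, 0, 0, 0, 0, 0, 1], [0, 0, 0, 0, 0, 0, 1], [0, 0, 0, 0, 0, 0, 1], [0, 0, 0, 0, 0, 0, 1], [0, 0, 0, 0, 0, 0, 1], [0, 0, 0, 0, 0, 0, 1], [0, 0, 0, 0, 0, 0, 1], [0, 0, 0, 0, 0, 0, 1]]], newtons=40)

```text
clock: 3.7
tool_pos: [539.2, -53.6, 77.4]
eef_rot: [0.006, 0.707, -0.006, 0.707]
contact_force: [-1.0, 0.7, 5.5]
grip_width: 13.2
```

Request:
arm_command(motion=[[[0, 0, 0.2, 0, 0, 0, 1], [0, 0, 0.4, 0, 0, 0, 1], [0, 0, 0.6, 0, 0, 0, 1], [0, 0, 0.8, 0, 0, 0, 1], [0, 0, 0.99, 0, 0, 0, 1], [0, 0, 0.99, 0, 0, 0, 1]]])

```text
clock: 4.3
tool_pos: [619.8, -55.3, 77.4]
eef_rot: [0.006, 0.706, -0.006, 0.708]
contact_force: [2.2, -1.2, 6.3]
grip_width: 12.9
```

Request:
arm_command(motion=[[[0, 0, 0.15, 0, 0, 0, 1], [0, 0, 0.3, 0, 0, 0, 1], [0, 0, 0.45, 0, 0, 0, 1], [0, 0, 0.45, 0, 0, 0, 1]]])

```text
clock: 4.7
tool_pos: [655.1, -56.0, 77.4]
eef_rot: [0.006, 0.706, -0.006, 0.708]
contact_force: [1.7, -2.9, 5.3]
grip_width: 13.1
```

Request:
arm_command(motion=[[[0, 0, 0.05, 0, 0, 0, 1], [0, 0, 0.1, 0, 0, 0, 1], [0, 0, 0.1, 0, 0, 0, 1], [0, 0, 0.1, 0, 0, 0, 1]]])

```text
clock: 5.1
tool_pos: [662.1, -56.1, 77.5]
eef_rot: [0.006, 0.706, -0.006, 0.708]
contact_force: [2.0, -2.3, 5.4]
grip_width: 13.5
```

Request:
arm_command(motion=[[[0, 0, 0.05, 0, 0, 0, 1], [0, 0, 0.05, 0, 0, 0, 1], [0, 0, 0.05, 0, 0, 0, 1]]])

```text
clock: 5.4
tool_pos: [666.1, -56.2, 77.4]
eef_rot: [0.006, 0.707, -0.006, 0.707]
contact_force: [0.1, -2.6, 6.0]
grip_width: 13.1
```

Request:
arm_command(motion=[[[0, 0, 0.05, 0, 0, 0, 1], [0, 0, 0.05, 0, 0, 0, 1], [0, 0, 0.05, 0, 0, 0, 1]]])

```text
clock: 5.7
tool_pos: [669.5, -56.2, 77.4]
eef_rot: [0.006, 0.707, -0.006, 0.707]
contact_force: [-2.4, -2.7, 7.9]
grip_width: 12.8
```

Request:
arm_command(motion=[[[0, 0, 0.05, 0, 0, 0, 1], [0, 0, 0.05, 0, 0, 0, 1], [0, 0, 0.05, 0, 0, 0, 1]]])

```text
clock: 6.0
tool_pos: [669.6, -56.2, 77.3]
eef_rot: [0.006, 0.711, -0.006, 0.703]
contact_force: [-28.4, -3.5, 23.9]
grip_width: 13.3
```

```bash
python3 -c "
from h import *
st()"
```

```text
t 6.0 pos [669.6 -56.2  77.3] yaw -0.95 F [-28.4  -3.5  23.9] w 13.3 q [-0.15  0.74  1.41 -0.    1.   -0.13]
```

Request:
arm_command(motion=[[[0, 0, -0.06, 0, 0, 0, 1], [0, 0, -0.06, 0, 0, 0, 1], [0, 0, -0.06, 0, 0, 0, -1], [0, 0, -0.06, 0, 0, 0, -1], [0, 0, -0.06, 0, 0, 0, -1], [0, 0, -0.06, 0, 0, 0, -1], [0, 0, -0.06, 0, 0, 0, -1], [0, 0, -0.06, 0, 0, 0, -1]]])

```text
clock: 6.8
tool_pos: [669.2, -55.7, 76.8]
eef_rot: [0.006, 0.707, -0.006, 0.707]
contact_force: [0.1, 0.6, 0.9]
grip_width: 85.4
```

Request:
arm_command(motion=[[[-0.99, 0, 0, 0, 0, 0, -1], [-0.99, 0, 0, 0, 0, 0, -1], [-0.99, 0, 0, 0, 0, 0, -1]]])

```text
clock: 7.1
tool_pos: [671.4, -56.1, 161.0]
eef_rot: [0.006, 0.704, -0.006, 0.71]
contact_force: [0.5, 0.1, 0.0]
grip_width: 85.4
```

```bash
python3 -c "
from h import *
st()
plan(((425,280,200),down(85)))"
```

```text
t 7.1 pos [671.4 -56.1 161. ] yaw -0.95 F [0.5 0.1 0. ] w 85.4 q [-0.15  0.64  1.37  0.    1.12 -0.14]
[-0.123, 0.99, -0.751, -0.955, 0.003, 0.004] rows 11
[-0.123, 0.868, 0.99, -0.0, 0.0, 0.0] rows 3
[-0.124, 0.868, 0.99, -0.0, 0.0, 0.0] rows 3
[-0.123, 0.868, 0.99, -0.0, 0.0, 0.0] rows 3
[-0.002, 0.01, 0.012, -0.0, 0.0, 0.0] rows 2
```

```bash
python3 -c "
from h import *
plan(((660,-50,200),down(60)),((640,-30,200),down(85)),((425,280,200),None))"
```

```text
[-0.489, 0.073, -0.14, -0.677, 0.004, 0.003] rows 9
[0.0, 0.341, 0.092, -0.278, -0.0, 0.0] rows 4
[-0.0, 0.823, 0.99, 0.0, 0.0, 0.0] rows 3
[-0.0, 0.824, 0.99, 0.0, 0.0, 0.0] rows 3
[-0.001, 0.823, 0.99, 0.0, 0.0, 0.0] rows 3
[0.0, 0.546, 0.656, 0.0, 0.0, 0.0] rows 3
```

Request:
arm_command(motion=[[[-0.49, 0.07, -0.14, -0.68, 0, 0, -1], [-0.49, 0.07, -0.14, -0.68, 0, 0, -1], [-0.49, 0.07, -0.14, -0.68, 0, 0, -1], [-0.49, 0.07, -0.14, -0.68, 0, 0, -1], [-0.49, 0.07, -0.14, -0.68, 0, 0, -1], [-0.49, 0.07, -0.14, -0.68, 0, 0, -1], [-0.49, 0.07, -0.14, -0.68, 0, 0, -1], [-0.49, 0.07, -0.14, -0.68, 0, 0, -1]]])

```text
clock: 7.9
tool_pos: [657.9, -50.0, 194.5]
eef_rot: [-0.355, 0.611, 0.356, 0.611]
contact_force: [-0.3, -0.0, -1.2]
grip_width: 85.6
```

Request:
arm_command(motion=[[[0, 0.34, 0.09, -0.278, 0, 0, -1], [0, 0.34, 0.09, -0.278, 0, 0, -1], [0, 0.34, 0.09, -0.278, 0, 0, -1], [0, 0.34, 0.09, -0.278, 0, 0, -1]]])

```text
clock: 8.3
tool_pos: [637.9, -30.2, 195.0]
eef_rot: [-0.478, 0.521, 0.479, 0.52]
contact_force: [-0.4, -0.4, 0.2]
grip_width: 85.4
```

Request:
arm_command(motion=[[[0, 0.823, 0.99, 0, 0, 0, -1], [0, 0.823, 0.99, 0, 0, 0, -1]]])

```text
clock: 8.5
tool_pos: [580.0, 51.8, 194.6]
eef_rot: [-0.476, 0.523, 0.477, 0.522]
contact_force: [2.0, 0.5, -0.6]
grip_width: 85.6
```

Request:
arm_command(motion=[[[0, 0.823, 0.99, 0, 0, 0, -1], [0, 0.823, 0.99, 0, 0, 0, -1]]])

```text
clock: 8.7
tool_pos: [522.1, 134.7, 195.1]
eef_rot: [-0.477, 0.522, 0.477, 0.522]
contact_force: [0.4, -0.6, 0.1]
grip_width: 85.3
```

Request:
arm_command(motion=[[[0, 0.823, 0.99, 0, 0, 0, -1], [0, 0.823, 0.99, 0, 0, 0, -1]]])

```text
clock: 8.9
tool_pos: [464.7, 216.8, 195.2]
eef_rot: [-0.477, 0.522, 0.477, 0.522]
contact_force: [0.9, 0.9, -0.3]
grip_width: 85.5
```

Request:
arm_command(motion=[[[0, 0.55, 0.66, 0, 0, 0, -1], [0, 0.55, 0.66, 0, 0, 0, -1], [0, 0.55, 0.66, 0, 0, 0, -1], [0, 0.55, 0.66, 0, 0, 0, -1], [0, 0.55, 0.66, 0, 0, 0, -1]]])

```text
clock: 9.4
tool_pos: [427.2, 270.9, 195.2]
eef_rot: [-0.478, 0.521, 0.478, 0.521]
contact_force: [0.3, 0.3, -0.6]
grip_width: 85.7
```

```bash
python3 -c "
from h import *
st()
snap('wrist','w2.png')"
```

```text
t 9.4 pos [427.2 270.9 195.2] yaw 85.06 F [ 0.3  0.3 -0.6] w 85.7 q [ 0.47  0.31  1.8  -0.    1.03 -1.01]
```

View pics/w2.png

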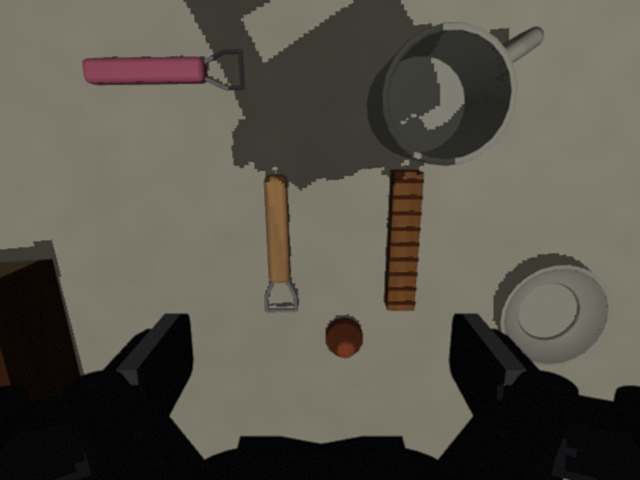

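The wrist view shows the trimmer's handle running from (276,178) to (280,283) and the bar from (406,172) to (401,308). The pink look-alike is at (145,70), clear of both.

```bash
python3 -c "
from h import *
a=onz('wrist',276,178,17);b=onz('wrist',280,283,17);print('trim',a,b,np.linalg.norm(a-b),np.degrees(np.arctan2(*(b-a)[1::-1])))
a=onz('wrist',406,172,20);b=onz('wrist',401,308,20);print('bar',a,b,np.linalg.norm(a-b),np.degrees(np.arctan2(*(b-a)[1::-1])))
"
```

```text
trim [391.6 241.   17. ] [473.8 234.8  17. ] 82.43348834060099 -4.313412110203259
bar [395.2 336.6  20. ] [502.1 328.9  20. ] 107.1769564785267 -4.119895976550819
```

```bash
python3 -c "
from h import *
plan(((434,235,120),None),((434,235,45),None),((434,235,4.5),None))"
```

```text
[0.94, -0.123, -0.439, 0.0, 0.0, 0.0] rows 3
[0.938, 0.001, 0.0, 0.0, 0.0, 0.0] rows 3
[0.506, -0.0, 0.001, 0.0, 0.0, 0.0] rows 2
```

Request:
arm_command(motion=[[[0.94, -0.123, -0.44, 0, 0, 0, -1], [0.94, -0.123, -0.44, 0, 0, 0, -1], [0.94, -0.123, -0.44, 0, 0, 0, -1]]])

```text
clock: 9.75
tool_pos: [432.2, 233.1, 117.0]
eef_rot: [-0.477, 0.523, 0.479, 0.519]
contact_force: [0.1, -0.3, 0.8]
grip_width: 85.3
```

Request:
arm_command(motion=[[[0.94, 0, 0, 0, 0, 0, -0.3], [0.94, 0, 0, 0, 0, 0, -0.3], [0.94, 0, 0, 0, 0, 0, -0.3]]])

```text
clock: 10.05
tool_pos: [432.8, 235.4, 43.5]
eef_rot: [-0.478, 0.522, 0.479, 0.519]
contact_force: [-0.0, -0.4, -0.6]
grip_width: 55.6
```

Request:
arm_command(motion=[[[0.3, 0, 0, 0, 0, 0, -0.3], [0.5, 0, 0, 0, 0, 0, -0.3], [0.5, 0, 0, 0, 0, 0, -0.3], [0.5, 0, 0, 0, 0, 0, 1], [0.5, 0, 0, 0, 0, 0, 1], [0.5, 0, 0, 0, 0, 0, 1], [0.5, 0, 0, 0, 0, 0, 1], [0.5, 0, 0, 0, 0, 0, 1]]], newtons=60)

```text
clock: 10.85
tool_pos: [434.3, 236.3, 6.5]
eef_rot: [-0.479, 0.519, 0.479, 0.521]
contact_force: [-1.5, -0.9, 11.7]
grip_width: 15.4
```

Request:
arm_command(motion=[[[0, 0, 0, 0, 0, 0, 1], [0, 0, 0, 0, 0, 0, 1], [-0.9, 0, 0, 0, 0, 0, 1], [-0.9, 0, 0, 0, 0, 0, 1], [-0.9, 0, 0, 0, 0, 0, 1]]])

```text
clock: 11.35
tool_pos: [435.2, 236.6, 80.3]
eef_rot: [-0.48, 0.518, 0.478, 0.522]
contact_force: [-0.1, 0.9, -0.6]
grip_width: 15.2
```

```bash
python3 -c "
from h import *
st()
plan(((434,235,150),None),((524,-53,150),down(89)),((524,-53,40),None))"
```

```text
t 11.35 pos [435.2 236.6  80.3] yaw 85.26 F [-0.1  0.9 -0.6] w 15.2 q [ 0.4   0.47  1.92  0.    0.75 -1.08]
[-0.871, 0.008, -0.019, 0.0, 0.0, 0.0] rows 3
[-0.001, -0.402, -0.99, -0.042, 0.002, 0.003] rows 2
[0.001, -0.327, -0.99, 0.0, -0.0, 0.0] rows 2
[0.001, -0.328, -0.99, 0.0, -0.0, 0.0] rows 2
[0.0, -0.194, -0.587, 0.0, -0.0, 0.0] rows 2
[0.99, 0.001, 0.001, 0.0, 0.0, 0.0] rows 2
[0.385, -0.0, 0.0, 0.0, 0.0, 0.0] rows 2
```

Request:
arm_command(motion=[[[-0.87, 0, 0, 0, 0, 0, 1], [-0.87, 0, 0, 0, 0, 0, 1], [-0.87, 0, 0, 0, 0, 0, 1]]])

```text
clock: 11.65
tool_pos: [434.5, 236.3, 148.8]
eef_rot: [-0.479, 0.519, 0.478, 0.522]
contact_force: [0.2, -0.1, -0.8]
grip_width: 15.2
```

Request:
arm_command(motion=[[[0, -0.4, -0.99, -0.042, 0, 0, 1], [0, -0.4, -0.99, -0.042, 0, 0, 1]]])

```text
clock: 11.85
tool_pos: [458.3, 153.0, 145.3]
eef_rot: [-0.497, 0.504, 0.497, 0.503]
contact_force: [0.7, 0.6, -0.4]
grip_width: 15.3
```

Request:
arm_command(motion=[[[0, -0.33, -0.99, 0, 0, 0, 1], [0, -0.33, -0.99, 0, 0, 0, 1]]])

```text
clock: 12.05
tool_pos: [483.6, 72.3, 145.1]
eef_rot: [-0.495, 0.505, 0.496, 0.504]
contact_force: [-0.6, 0.7, -0.7]
grip_width: 15.2
```

Request:
arm_command(motion=[[[0, -0.33, -0.99, 0, 0, 0, 1], [0, -0.33, -0.99, 0, 0, 0, 1]]])

```text
clock: 12.25
tool_pos: [508.8, -7.5, 145.1]
eef_rot: [-0.495, 0.505, 0.496, 0.504]
contact_force: [0.1, -0.1, -0.1]
grip_width: 15.1
```

Request:
arm_command(motion=[[[0, -0.19, -0.59, 0, 0, 0, 1], [0, -0.19, -0.59, 0, 0, 0, 1], [0, -0.19, -0.59, 0, 0, 0, 1], [0, -0.19, -0.59, 0, 0, 0, 1]]])

```text
clock: 12.65
tool_pos: [522.6, -51.7, 145.5]
eef_rot: [-0.495, 0.504, 0.496, 0.504]
contact_force: [0.2, 0.3, -0.9]
grip_width: 15.0
```

```bash
python3 -c "
from h import *
st()
snap('wrist','w3.png')
plan(((515,-53,75),None),((515,-53,17),None))"
```

```text
t 12.65 pos [522.6 -51.7 145.5] yaw 89.06 F [ 0.2  0.3 -0.9] w 15.0 q [-0.19  0.42  1.8   0.    0.93 -1.74]
[0.885, 0.095, -0.021, 0.0, 0.0, 0.0] rows 3
[0.725, -0.001, -0.001, 0.0, 0.0, 0.0] rows 3
```

View pics/w3.png

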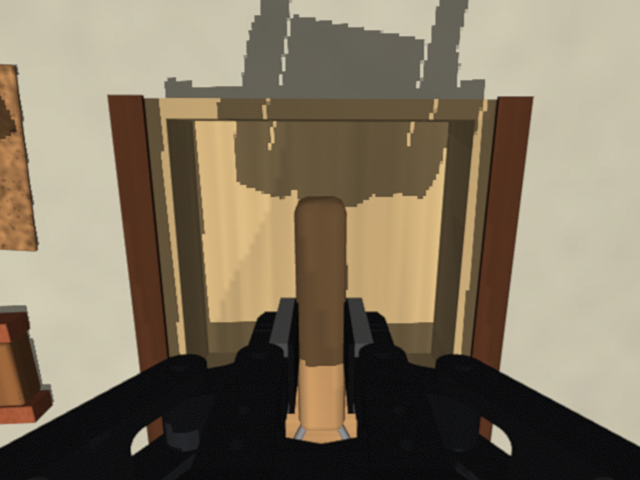

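```bash
python3 -c "
from h import *
print('near wall inner z56',onz('wrist',320,121,56),'outer',onz('wrist',320,98,56),'railL',onz('wrist',497,97,75),onz('wrist',146,97,75),'tool end',onz('wrist',320,198,147))"
```

```text
near wall inner z56 [451.4 -50.3  56. ] outer [440.  -50.1  56. ] railL [442.4  33.3  75. ] [ 439.7 -132.    75. ] tool end [478.2 -50.6 147. ]
```

Request:
arm_command(motion=[[[0.88, 0.1, -0.02, 0, 0, 0, 1], [0.88, 0.1, -0.02, 0, 0, 0, 1], [0.88, 0.1, -0.02, 0, 0, 0, 1]]])

```text
clock: 13.0
tool_pos: [513.1, -52.6, 73.6]
eef_rot: [-0.495, 0.505, 0.498, 0.503]
contact_force: [-0.1, 0.2, 0.0]
grip_width: 15.2
```

Request:
arm_command(motion=[[[0.4, 0, 0, 0, 0, 0, 1], [0.7, 0, 0, 0, 0, 0, 1], [0.7, 0, 0, 0, 0, 0, 1], [0.7, 0, 0, 0, 0, 0, 1]]])

```text
clock: 13.4
tool_pos: [516.0, -53.6, 21.4]
eef_rot: [-0.496, 0.504, 0.496, 0.504]
contact_force: [-0.2, -0.3, -0.1]
grip_width: 15.0
```

Request:
arm_command(motion=[[[0.05, 0, 0, 0, 0, 0, 1], [0.05, 0, 0, 0, 0, 0, 1], [0.05, 0, 0, 0, 0, 0, 0.1], [0.05, 0, 0, 0, 0, 0, 0.1], [0.05, 0, 0, 0, 0, 0, 0.1], [0.05, 0, 0, 0, 0, 0, 0.1]]])

```text
clock: 14.0
tool_pos: [515.4, -54.0, 16.2]
eef_rot: [-0.496, 0.504, 0.496, 0.504]
contact_force: [-0.2, 0.0, 0.3]
grip_width: 38.5
```

Request:
arm_command(motion=[[[-0.99, 0, 0, 0, 0, 0, 0.1], [-0.99, 0, 0, 0, 0, 0, 0.1], [-0.99, 0, 0, 0, 0, 0, 0.1]]])

```text
clock: 14.3
tool_pos: [517.3, -54.3, 98.8]
eef_rot: [-0.498, 0.503, 0.494, 0.505]
contact_force: [-0.4, 0.0, -1.4]
grip_width: 38.3
```

Request:
arm_command(motion=[[[-0.8, 0, 0, 0, 0, 0, 0.1], [-0.8, 0, 0, 0, 0, 0, 0.1], [-0.8, 0, 0, 0, 0, 0, 0.1]]])

```text
clock: 14.6
tool_pos: [516.2, -54.1, 160.8]
eef_rot: [-0.497, 0.503, 0.495, 0.505]
contact_force: [0.3, -0.8, 0.3]
grip_width: 38.0
```

```bash
python3 -c "
from h import *
st()
snap('wrist','w4.png')
plan(((446,329,160),down(85)),((446,331,60),None),((446,331,5),None))"
```

```text
t 14.6 pos [516.2 -54.1 160.8] yaw 89.04 F [ 0.3 -0.8  0.3] w 38.0 q [-0.19  0.38  1.8  -0.    0.95 -1.75]
[-0.002, 0.196, 0.99, 0.045, -0.0, 0.0] rows 2
[-0.002, 0.27, 0.99, -0.0, -0.0, 0.0] rows 2
[-0.003, 0.271, 0.99, -0.0, -0.0, 0.0] rows 2
[-0.002, 0.27, 0.99, -0.0, -0.0, 0.0] rows 2
[-0.002, 0.205, 0.749, -0.0, -0.0, 0.0] rows 3
[0.99, 0.002, 0.02, 0.0, 0.0, 0.0] rows 2
[0.26, 0.001, 0.005, 0.0, 0.0, 0.0] rows 2
[0.687, 0.001, -0.0, 0.0, 0.0, 0.0] rows 3
```

Request:
arm_command(motion=[[[0, 0.2, 0.99, 0.045, 0, 0, 0.1], [0, 0.2, 0.99, 0.045, 0, 0, 0.1]]])

```text
clock: 14.85
tool_pos: [499.1, 26.9, 157.4]
eef_rot: [-0.476, 0.523, 0.478, 0.522]
contact_force: [0.9, -0.2, -0.6]
grip_width: 38.7
```

Request:
arm_command(motion=[[[0, 0.27, 0.99, 0, 0, 0, -0.3], [0, 0.27, 0.99, 0, 0, 0, -0.3]]])

```text
clock: 15.05
tool_pos: [484.4, 108.4, 157.5]
eef_rot: [-0.477, 0.522, 0.478, 0.52]
contact_force: [0.8, 0.8, 0.3]
grip_width: 55.5
```

Request:
arm_command(motion=[[[0, 0.27, 0.99, 0, 0, 0, -0.3], [0, 0.27, 0.99, 0, 0, 0, -0.3]]])

```text
clock: 15.25
tool_pos: [469.8, 189.3, 157.5]
eef_rot: [-0.477, 0.522, 0.478, 0.52]
contact_force: [0.6, 0.1, 0.5]
grip_width: 55.1
```

Request:
arm_command(motion=[[[0, 0.27, 0.99, 0, 0, 0, -0.3], [0, 0.27, 0.99, 0, 0, 0, -0.3]]])

```text
clock: 15.45
tool_pos: [455.3, 270.0, 157.4]
eef_rot: [-0.478, 0.522, 0.478, 0.52]
contact_force: [0.6, -0.4, -0.8]
grip_width: 55.4
```

Request:
arm_command(motion=[[[0, 0.2, 0.75, 0, 0, 0, -0.3], [0, 0.2, 0.75, 0, 0, 0, -0.3], [0, 0.2, 0.75, 0, 0, 0, -0.3], [0, 0.2, 0.75, 0, 0, 0, -0.3]]])

```text
clock: 15.85
tool_pos: [445.8, 328.1, 158.0]
eef_rot: [-0.478, 0.522, 0.478, 0.521]
contact_force: [0.3, -0.8, 0.2]
grip_width: 55.6
```

```bash
python3 -c "
from h import *
st()
snap('wrist','w5.png')
a=cv2.imread('pics/w4.png');b=cv2.imread('pics/w5.png')
cv2.imwrite('pics/m5.png',np.hstack([cv2.resize(a,(400,300)),cv2.resize(b,(400,300))]))
plan(((448,332,60),None),((448,332,5),None))"
```

```text
t 15.85 pos [445.8 328.1 158. ] yaw 85.0 F [ 0.3 -0.8  0.2] w 55.6 q [ 0.55  0.44  1.71 -0.    0.99 -0.93]
[0.99, -0.017, 0.045, 0.0, 0.0, 0.0] rows 2
[0.24, -0.004, 0.011, 0.0, 0.0, 0.0] rows 2
[0.687, -0.001, 0.001, 0.0, 0.0, 0.0] rows 3
```

View pics/m5.png

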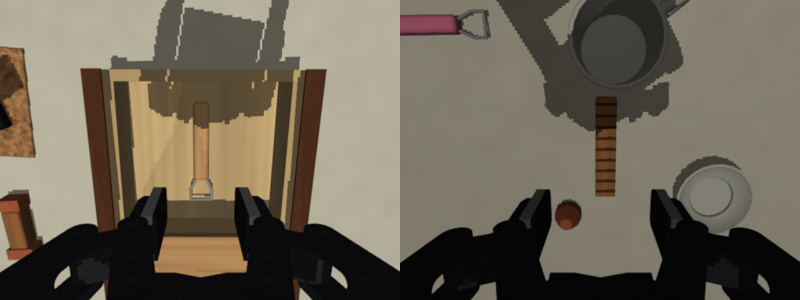

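```bash
python3 -c "
from h import *
print(onz('wrist',330,157,20),onz('wrist',328,312,20))"
```

```text
[396.3 338.4  20. ] [503.1 328.1  20. ]
```

Request:
arm_command(motion=[[[0.99, -0.03, 0.055, 0, 0, 0, -0.3], [0.99, -0.03, 0.055, 0, 0, 0, -0.3], [0.99, -0.03, 0.055, 0, 0, 0, -0.3]]])

```text
clock: 16.2
tool_pos: [447.4, 330.8, 76.6]
eef_rot: [-0.477, 0.524, 0.478, 0.519]
contact_force: [0.7, -0.7, -0.2]
grip_width: 55.4
```

Request:
arm_command(motion=[[[0.5, 0, 0, 0, 0, 0, -0.3], [0.92, 0, 0, 0, 0, 0, -0.3], [0.92, 0, 0, 0, 0, 0, -0.3], [0.92, 0, 0, 0, 0, 0, -0.3], [0.92, 0, 0, 0, 0, 0, 1], [0.92, 0, 0, 0, 0, 0, 1], [0.92, 0, 0, 0, 0, 0, 1], [0.92, 0, 0, 0, 0, 0, 1]]])

```text
clock: 17.0
tool_pos: [449.8, 333.8, 8.5]
eef_rot: [-0.478, 0.52, 0.477, 0.522]
contact_force: [-1.3, -1.1, 11.0]
grip_width: 20.5
```

Request:
arm_command(motion=[[[0, 0, 0, 0, 0, 0, 1], [0, 0, 0, 0, 0, 0, 1], [0, 0, 0, 0, 0, 0, 1], [-0.9, 0, 0, 0, 0, 0, 1], [-0.9, 0, 0, 0, 0, 0, 1], [-0.9, 0, 0, 0, 0, 0, 1]]])

```text
clock: 17.6
tool_pos: [450.6, 334.4, 82.5]
eef_rot: [-0.478, 0.519, 0.477, 0.524]
contact_force: [1.1, 0.9, -1.6]
grip_width: 20.2
```

```bash
python3 -c "
from h import *
st()
plan(((450,333,150),None),((529,-8,150),down(89)),((529,-8,75),None),((529,-8,18),None))"
```

```text
t 17.6 pos [450.6 334.4  82.5] yaw 85.0 F [ 1.1  0.9 -1.6] w 20.2 q [ 0.56  0.56  1.74  0.    0.83 -0.93]
[-0.844, 0.002, -0.015, 0.0, 0.0, 0.0] rows 3
[-0.002, -0.323, -0.99, -0.044, 0.002, 0.003] rows 2
[-0.001, -0.248, -0.99, -0.0, 0.0, 0.0] rows 2
[-0.0, -0.249, -0.99, -0.0, 0.0, 0.0] rows 2
[-0.001, -0.248, -0.99, -0.0, 0.0, 0.0] rows 2
[0.0, -0.066, -0.263, -0.0, 0.0, 0.0] rows 2
[0.938, 0.0, -0.001, 0.0, 0.0, 0.0] rows 3
[0.712, 0.001, -0.0, 0.0, 0.0, 0.0] rows 3
```

Request:
arm_command(motion=[[[-0.84, 0, -0.01, 0, 0, 0, 1], [-0.84, 0, -0.01, 0, 0, 0, 1], [-0.84, 0, -0.01, 0, 0, 0, 1]]])

```text
clock: 17.9
tool_pos: [449.8, 333.0, 148.0]
eef_rot: [-0.478, 0.52, 0.477, 0.523]
contact_force: [-0.6, -0.8, -0.5]
grip_width: 20.5
```

Request:
arm_command(motion=[[[0, -0.32, -0.99, -0.044, 0, 0, 1], [0, -0.32, -0.99, -0.044, 0, 0, 1]]])

```text
clock: 18.1
tool_pos: [466.7, 249.7, 144.2]
eef_rot: [-0.496, 0.504, 0.496, 0.503]
contact_force: [0.8, 0.6, -1.0]
grip_width: 20.0
```

Request:
arm_command(motion=[[[0, -0.25, -0.99, 0, 0, 0, 1], [0, -0.25, -0.99, 0, 0, 0, 1]]])

```text
clock: 18.3
tool_pos: [485.4, 169.2, 144.2]
eef_rot: [-0.495, 0.505, 0.496, 0.504]
contact_force: [0.6, 1.3, -0.4]
grip_width: 20.0
```

Request:
arm_command(motion=[[[0, -0.25, -0.99, 0, 0, 0, 1], [0, -0.25, -0.99, 0, 0, 0, 1]]])

```text
clock: 18.5
tool_pos: [504.1, 89.6, 144.2]
eef_rot: [-0.495, 0.505, 0.496, 0.504]
contact_force: [0.6, 0.4, -0.5]
grip_width: 20.2
```

Request:
arm_command(motion=[[[0, -0.25, -0.99, 0, 0, 0, 1], [0, -0.25, -0.99, 0, 0, 0, 1]]])

```text
clock: 18.7
tool_pos: [522.6, 10.1, 144.2]
eef_rot: [-0.495, 0.505, 0.496, 0.504]
contact_force: [0.4, 0.9, -0.6]
grip_width: 19.7
```

Request:
arm_command(motion=[[[0, -0.07, -0.26, 0, 0, 0, 1], [0, -0.07, -0.26, 0, 0, 0, 1], [0, -0.07, -0.26, 0, 0, 0, 1], [0, -0.07, -0.26, 0, 0, 0, 1]]])

```text
clock: 19.1
tool_pos: [527.7, -7.3, 145.0]
eef_rot: [-0.495, 0.505, 0.496, 0.504]
contact_force: [0.7, -1.1, -0.1]
grip_width: 20.5
```

```bash
python3 -c "
from h import *
st()
plan(((529,-9,75),None),((529,-9,19),None))"
```

```text
t 19.1 pos [527.7  -7.3 145. ] yaw 88.99 F [ 0.7 -1.1 -0.1] w 20.5 q [-0.1   0.42  1.79  0.    0.93 -1.66]
[0.875, -0.018, -0.021, 0.0, 0.0, 0.0] rows 3
[0.7, -0.001, -0.0, 0.0, 0.0, 0.0] rows 3
```

Request:
arm_command(motion=[[[0.87, -0.02, -0.02, 0, 0, 0, 1], [0.87, -0.02, -0.02, 0, 0, 0, 1], [0.87, -0.02, -0.02, 0, 0, 0, 1]]])

```text
clock: 19.4
tool_pos: [527.9, -8.7, 73.5]
eef_rot: [-0.494, 0.505, 0.497, 0.503]
contact_force: [-0.4, -1.3, 0.6]
grip_width: 20.4
```

Request:
arm_command(motion=[[[0.4, 0, 0, 0, 0, 0, 1], [0.68, 0, 0, 0, 0, 0, 1], [0.68, 0, 0, 0, 0, 0, 1], [0.68, 0, 0, 0, 0, 0, 1], [0.68, 0, 0, 0, 0, 0, 0.33], [0.68, 0, 0, 0, 0, 0, 0.33], [0.68, 0, 0, 0, 0, 0, 0.33], [0.68, 0, 0, 0, 0, 0, 0.33]]])

```text
clock: 20.2
tool_pos: [530.1, -9.9, 22.2]
eef_rot: [-0.496, 0.504, 0.495, 0.505]
contact_force: [0.4, -0.1, -0.3]
grip_width: 28.5
```

Request:
arm_command(motion=[[[-0.99, 0, 0, 0, 0, 0, 0.33], [-0.99, 0, 0, 0, 0, 0, 0.33], [-0.99, 0, 0, 0, 0, 0, 0.33]]])

```text
clock: 20.5
tool_pos: [531.9, -10.1, 104.7]
eef_rot: [-0.497, 0.503, 0.494, 0.506]
contact_force: [0.0, -0.9, 0.3]
grip_width: 28.6
```

Request:
arm_command(motion=[[[-0.8, 0, 0, 0, 0, 0, 0.3], [-0.8, 0, 0, 0, 0, 0, 0.3], [-0.8, 0, 0, 0, 0, 0, 0.3]]])

```text
clock: 20.8
tool_pos: [530.7, -10.0, 166.5]
eef_rot: [-0.496, 0.504, 0.494, 0.505]
contact_force: [-0.4, -0.1, -0.9]
grip_width: 29.7
```

```bash
python3 -c "
from h import *
st()
snap('wrist','w6.png')
plan(((590,-240,160),None),)"
```

```text
t 20.8 pos [530.7 -10.  166.5] yaw 88.95 F [-0.4 -0.1 -0.9] w 29.7 q [-0.11  0.39  1.77  0.    0.98 -1.66]
[0.022, -0.278, -0.99, 0.0, 0.0, 0.0] rows 2
[0.021, -0.278, -0.99, 0.0, 0.0, 0.0] rows 2
[0.019, -0.248, -0.882, 0.0, 0.0, 0.0] rows 3
```

Request:
arm_command(motion=[[[0, -0.28, -0.99, 0, 0, 0, -0.3], [0, -0.28, -0.99, 0, 0, 0, -0.3]]])

```text
clock: 21.05
tool_pos: [550.5, -90.8, 163.2]
eef_rot: [-0.495, 0.505, 0.496, 0.504]
contact_force: [0.5, 0.3, -0.8]
grip_width: 55.1
```

Request:
arm_command(motion=[[[0, -0.28, -0.99, 0, 0, 0, -0.3], [0, -0.28, -0.99, 0, 0, 0, -0.3]]])

```text
clock: 21.25
tool_pos: [571.4, -171.5, 162.8]
eef_rot: [-0.494, 0.505, 0.496, 0.504]
contact_force: [0.3, 0.2, -0.6]
grip_width: 55.6
```

Request:
arm_command(motion=[[[0, -0.28, -0.99, 0, 0, 0, -0.3], [0, -0.28, -0.99, 0, 0, 0, -0.3], [0, -0.28, -0.99, 0, 0, 0, -0.3], [0, -0.28, -0.99, 0, 0, 0, -0.3]]])

```text
clock: 21.65
tool_pos: [591.8, -248.7, 162.7]
eef_rot: [-0.494, 0.505, 0.496, 0.505]
contact_force: [1.2, 0.5, -0.6]
grip_width: 55.2
```

```bash
python3 -c "
from h import *
st()
snap('wrist','w7.png')
a=cv2.imread('pics/w6.png');b=cv2.imread('pics/w7.png')
cv2.imwrite('pics/m7.png',np.hstack([cv2.resize(a,(240,180)),np.zeros((180,400,3),np.uint8)])) 
c=np.zeros((480,800,3),np.uint8); c[:180,:160]=cv2.resize(a,(240,180))[:,40:200]; c[:,160:]=b
cv2.imwrite('pics/m7.png',c)"
```

```text
t 21.65 pos [ 591.8 -248.7  162.7] yaw 88.89 F [ 1.2  0.5 -0.6] w 55.2 q [-0.47  0.59  1.46  0.    1.1  -2.02]
```

View pics/m7.png

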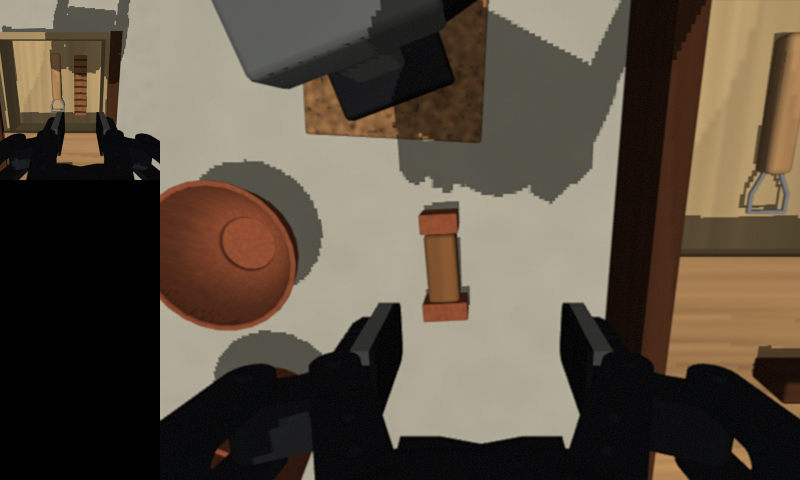

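```bash
python3 -c "
from h import *
a=onz('wrist',281,234,22);b=onz('wrist',284,302,22);print(a,b,np.degrees(np.arctan2(*(b-a)[1::-1])))
c=(a+b)/2
print(c)
plan(((c[0],c[1],75),down(91.5)),((c[0],c[1],7),None))"
```

```text
[ 592.1 -274.3   22. ] [ 641.6 -274.3   22. ] 0.0
[ 616.85 -274.3    22.  ]
[0.99, -0.288, -0.293, -0.028, 0.001, -0.002] rows 2
[0.111, -0.03, -0.034, -0.0, -0.0, 0.0] rows 2
[0.85, 0.0, 0.0, 0.0, 0.0, 0.0] rows 3
```

Request:
arm_command(motion=[[[0.99, -0.31, -0.32, -0.02, 0, 0, 0], [0.99, -0.31, -0.32, -0.02, 0, 0, 0], [0.99, -0.31, -0.32, -0.02, 0, 0, 0], [0.99, -0.31, -0.32, -0.02, 0, 0, 0]]])

```text
clock: 22.1
tool_pos: [616.7, -273.5, 85.6]
eef_rot: [-0.503, 0.497, 0.504, 0.496]
contact_force: [0.1, 0.2, 0.4]
grip_width: 42.6
```

```bash
python3 -c "
from h import *
st()
plan(((616.8,-275,6),None))"
```

```text
t 22.1 pos [ 616.7 -273.5   85.6] yaw 90.8 F [0.1 0.2 0.4] w 42.6 q [-0.49  0.73  1.41  0.    1.   -2.07]
[0.99, -0.002, -0.02, 0.0, 0.0, 0.0] rows 2
[0.004, 0.0, 0.0, 0.0, 0.0, 0.0] rows 2
```

Request:
arm_command(motion=[[[0.5, 0, -0.02, 0, 0, 0, 0], [0.99, 0, -0.02, 0, 0, 0, 0], [0.99, 0, -0.02, 0, 0, 0, 0], [0.99, 0, -0.02, 0, 0, 0, 0], [0.99, 0, -0.02, 0, 0, 0, 1], [0.99, 0, -0.02, 0, 0, 0, 1], [0.99, 0, -0.02, 0, 0, 0, 1], [0.99, 0, -0.02, 0, 0, 0, 1]]])

```text
clock: 22.9
tool_pos: [618.6, -277.0, 9.9]
eef_rot: [0.505, -0.496, -0.502, -0.497]
contact_force: [-1.4, 1.2, 8.7]
grip_width: 20.3
```

Request:
arm_command(motion=[[[0, 0, 0, 0, 0, 0, 1], [0, 0, 0, 0, 0, 0, 1], [-0.99, 0, 0, 0, 0, 0, 1], [-0.99, 0, 0, 0, 0, 0, 1], [-0.99, 0, 0, 0, 0, 0, 1]]])

```text
clock: 23.4
tool_pos: [619.7, -277.6, 92.5]
eef_rot: [0.507, -0.496, -0.5, -0.498]
contact_force: [0.4, -0.8, -1.5]
grip_width: 20.6
```

Request:
arm_command(motion=[[[-0.8, 0, 0, 0, 0, 0, 1], [-0.8, 0, 0, 0, 0, 0, 1], [-0.8, 0, 0, 0, 0, 0, 1]]])

```text
clock: 23.7
tool_pos: [618.2, -276.9, 152.9]
eef_rot: [0.505, -0.496, -0.501, -0.497]
contact_force: [0.2, 1.0, -0.9]
grip_width: 20.3
```

```bash
python3 -c "
from h import *
st()
plan(((525,-97,150),down(89)),((525,-97,75),None),((525,-97,20),None))"
```

```text
t 23.7 pos [ 618.2 -276.9  152.9] yaw 90.75 F [ 0.2  1.  -0.9] w 20.3 q [-0.49  0.66  1.36  0.    1.12 -2.07]
[0.011, 0.497, 0.99, 0.019, -0.002, 0.003] rows 2
[0.016, 0.534, 0.99, 0.0, 0.0, 0.0] rows 2
[0.005, 0.143, 0.264, 0.0, 0.0, 0.0] rows 2
[0.937, -0.0, -0.001, 0.0, 0.0, 0.0] rows 3
[0.688, -0.0, -0.0, 0.0, 0.0, 0.0] rows 3
```

Request:
arm_command(motion=[[[0, 0.5, 0.99, 0.019, 0, 0, 1], [0, 0.5, 0.99, 0.019, 0, 0, 1]]])

```text
clock: 23.9
tool_pos: [574.1, -196.2, 147.7]
eef_rot: [-0.494, 0.505, 0.496, 0.504]
contact_force: [0.8, 0.9, -0.4]
grip_width: 20.2
```

Request:
arm_command(motion=[[[0, 0.53, 0.99, 0, 0, 0, 1], [0, 0.53, 0.99, 0, 0, 0, 1]]])

```text
clock: 24.1
tool_pos: [532.7, -115.6, 148.1]
eef_rot: [-0.495, 0.505, 0.497, 0.504]
contact_force: [1.2, -0.4, -0.7]
grip_width: 20.3
```

Request:
arm_command(motion=[[[0, 0.14, 0.26, 0, 0, 0, 1], [0, 0.14, 0.26, 0, 0, 0, 1], [0, 0.14, 0.26, 0, 0, 0, 1], [0, 0.14, 0.26, 0, 0, 0, 1]]])

```text
clock: 24.5
tool_pos: [524.3, -97.5, 149.2]
eef_rot: [-0.496, 0.504, 0.496, 0.504]
contact_force: [-0.2, -0.6, -0.6]
grip_width: 20.5
```

```bash
python3 -c "
from h import *
st()
plan(((525,-98,75),None),((525,-98,22),None))"
```

```text
t 24.5 pos [524.3 -97.5 149.2] yaw 89.01 F [-0.2 -0.6 -0.6] w 20.5 q [-0.27  0.42  1.77 -0.    0.95 -1.82]
[0.927, -0.009, -0.006, 0.0, 0.0, 0.0] rows 3
[0.662, -0.0, -0.0, 0.0, 0.0, 0.0] rows 3
```

Request:
arm_command(motion=[[[0.92, 0, 0, 0, 0, 0, 1], [0.92, 0, 0, 0, 0, 0, 1], [0.92, 0, 0, 0, 0, 0, 1]]])

```text
clock: 24.8
tool_pos: [522.4, -97.1, 72.9]
eef_rot: [-0.494, 0.505, 0.497, 0.503]
contact_force: [-0.4, -0.6, -0.7]
grip_width: 20.1
```

Request:
arm_command(motion=[[[0.4, 0, 0, 0, 0, 0, 1], [0.66, 0, 0, 0, 0, 0, 1], [0.66, 0, 0, 0, 0, 0, 1], [0.66, 0, 0, 0, 0, 0, 1], [0.66, 0, 0, 0, 0, 0, 0.33], [0.66, 0, 0, 0, 0, 0, 0.33], [0.66, 0, 0, 0, 0, 0, 0.33], [0.66, 0, 0, 0, 0, 0, 0.33]]])

```text
clock: 25.6
tool_pos: [524.5, -96.9, 24.0]
eef_rot: [-0.496, 0.504, 0.495, 0.504]
contact_force: [0.0, 1.3, 4.4]
grip_width: 28.5
```

Request:
arm_command(motion=[[[-0.99, 0, 0, 0, 0, 0, 0.33], [-0.99, 0, 0, 0, 0, 0, 0.33], [-0.99, 0, 0, 0, 0, 0, 0.33]]])

```text
clock: 25.9
tool_pos: [526.1, -97.3, 106.3]
eef_rot: [-0.498, 0.503, 0.494, 0.505]
contact_force: [0.0, 0.6, -0.6]
grip_width: 28.6
```

Request:
arm_command(motion=[[[-0.8, 0, 0, 0, 0, 0, 0.3], [-0.8, 0, 0, 0, 0, 0, 0.3], [-0.8, 0, 0, 0, 0, 0, 0.3]]])

```text
clock: 26.2
tool_pos: [524.9, -97.0, 168.1]
eef_rot: [-0.497, 0.504, 0.495, 0.505]
contact_force: [-0.3, -0.1, -0.7]
grip_width: 29.8
```

```bash
python3 -c "
from h import *
st()
snap('wrist','w8.png')
plan(((600,-75,165),down(44)),((669,-56,165),down(-1)),((669,-56,110),None),((669,-56,77.5),None))"
```

```text
t 26.2 pos [524.9 -97.  168.1] yaw 89.04 F [-0.3 -0.1 -0.7] w 29.8 q [-0.27  0.4   1.76  0.    0.98 -1.82]
[0.019, -0.944, 0.288, 0.5, 0.0, 0.001] rows 7
[-0.0, -0.429, 0.785, 0.5, -0.0, -0.0] rows 7
[0.687, 0.0, 0.0, 0.0, 0.0, 0.0] rows 3
[0.406, -0.0, 0.001, 0.0, 0.0, 0.0] rows 2
```

View pics/w8.png

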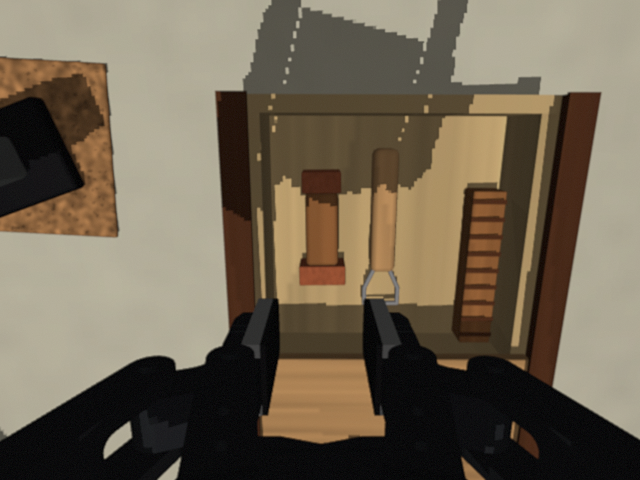

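The stamp (322,225), trimmer (385,225) and bar (482,262) all lie flat in the compartment. Next I shut the cover.

Request:
arm_command(motion=[[[0, -0.94, 0.29, 0.5, 0, 0, -1], [0, -0.94, 0.29, 0.5, 0, 0, -1], [0, -0.94, 0.29, 0.5, 0, 0, -1], [0, -0.94, 0.29, 0.5, 0, 0, -1], [0, -0.94, 0.29, 0.5, 0, 0, -1], [0, -0.94, 0.29, 0.5, 0, 0, -1], [0, -0.94, 0.29, 0.5, 0, 0, -1]]])

```text
clock: 26.95
tool_pos: [598.9, -74.7, 164.5]
eef_rot: [-0.264, 0.656, 0.266, 0.655]
contact_force: [-0.3, -0.5, -0.2]
grip_width: 85.5
```

Request:
arm_command(motion=[[[0, -0.43, 0.785, 0.5, 0, 0, -1], [0, -0.43, 0.785, 0.5, 0, 0, -1], [0, -0.43, 0.785, 0.5, 0, 0, -1], [0, -0.43, 0.785, 0.5, 0, 0, -1], [0, -0.43, 0.785, 0.5, 0, 0, -1], [0, -0.43, 0.785, 0.5, 0, 0, -1], [0, -0.43, 0.785, 0.5, 0, 0, -1], [0, -0.43, 0.785, 0.5, 0, 0, -1]]])

```text
clock: 27.75
tool_pos: [668.4, -55.9, 165.6]
eef_rot: [0.005, 0.708, -0.005, 0.707]
contact_force: [0.1, -0.3, 0.3]
grip_width: 85.7
```

```bash
python3 -c "
from h import *
st()
plan(((669,-56,110),None),((669,-56,77.5),None))"
```

```text
t 27.75 pos [668.4 -55.9 165.6] yaw -0.83 F [ 0.1 -0.3  0.3] w 85.7 q [-0.15  0.64  1.37 -0.    1.14 -0.14]
[0.694, -0.001, 0.009, 0.0, 0.0, 0.0] rows 3
[0.407, -0.0, 0.0, 0.0, 0.0, 0.0] rows 2
```

Request:
arm_command(motion=[[[0.69, 0, 0.01, 0, 0, 0, -1], [0.69, 0, 0.01, 0, 0, 0, -1], [1.0, 0, 0.01, 0, 0, 0, -1], [1.0, 0, 0.01, 0, 0, 0, -1]]])

```text
clock: 28.15
tool_pos: [667.9, -55.7, 84.3]
eef_rot: [0.006, 0.709, -0.005, 0.705]
contact_force: [-0.1, -0.6, -0.1]
grip_width: 85.5
```

Request:
arm_command(motion=[[[0.1, 0, 0, 0, 0, 0, -1], [0.1, 0, 0, 0, 0, 0, 1], [0.1, 0, 0, 0, 0, 0, 1], [0.1, 0, 0, 0, 0, 0, 1], [0.1, 0, 0, 0, 0, 0, 1], [0.1, 0, 0, 0, 0, 0, 1], [0.1, 0, 0, 0, 0, 0, 1], [0.1, 0, 0, 0, 0, 0, 1]]], newtons=40)

```text
clock: 28.95
tool_pos: [669.5, -55.9, 79.0]
eef_rot: [0.006, 0.707, -0.006, 0.707]
contact_force: [-3.5, -0.5, 5.3]
grip_width: 13.2
```

Request:
arm_command(motion=[[[0, 0, -0.2, 0, 0, 0, 1], [0, 0, -0.4, 0, 0, 0, 1], [0, 0, -0.6, 0, 0, 0, 1], [0, 0, -0.8, 0, 0, 0, 1], [0, 0, -0.99, 0, 0, 0, 1], [0, 0, -0.99, 0, 0, 0, 1]]])

```text
clock: 29.55
tool_pos: [589.4, -54.3, 79.0]
eef_rot: [0.006, 0.707, -0.006, 0.707]
contact_force: [-1.7, 2.4, 5.0]
grip_width: 13.0
```

Request:
arm_command(motion=[[[0, 0, -0.2, 0, 0, 0, 1], [0, 0, -0.4, 0, 0, 0, 1], [0, 0, -0.6, 0, 0, 0, 1], [0, 0, -0.8, 0, 0, 0, 1], [0, 0, -0.9, 0, 0, 0, 1], [0, 0, -0.9, 0, 0, 0, 1], [0, 0, -0.9, 0, 0, 0, 1]]])

```text
clock: 30.25
tool_pos: [518.6, -52.9, 79.0]
eef_rot: [0.006, 0.707, -0.006, 0.707]
contact_force: [-1.8, 5.3, 7.4]
grip_width: 13.1
```

Request:
arm_command(motion=[[[0, 0, -0.06, 0, 0, 0, 1], [0, 0, -0.06, 0, 0, 0, 1], [0, 0, -0.06, 0, 0, 0, 1]]])

```text
clock: 30.55
tool_pos: [514.0, -52.8, 78.9]
eef_rot: [0.006, 0.707, -0.006, 0.707]
contact_force: [-2.4, 5.3, 7.4]
grip_width: 13.1
```

Request:
arm_command(motion=[[[0, 0, -0.05, 0, 0, 0, 1], [0, 0, -0.05, 0, 0, 0, 1], [0, 0, -0.05, 0, 0, 0, 1]]])

```text
clock: 30.85
tool_pos: [510.2, -52.8, 78.9]
eef_rot: [0.006, 0.707, -0.006, 0.707]
contact_force: [-0.6, 5.8, 7.2]
grip_width: 12.9
```

Request:
arm_command(motion=[[[0, 0, -0.03, 0, 0, 0, 1], [0, 0, -0.03, 0, 0, 0, 1], [0, 0, -0.03, 0, 0, 0, 1]]])

```text
clock: 31.15
tool_pos: [509.5, -52.8, 79.0]
eef_rot: [0.006, 0.705, -0.006, 0.709]
contact_force: [9.8, 7.1, -1.8]
grip_width: 13.2
```

Request:
arm_command(motion=[[[0, 0, 0, 0, 0, 0, -1], [0, 0, 0, 0, 0, 0, -1], [0, 0, 0, 0, 0, 0, -1], [0, 0, 0, 0, 0, 0, -1], [0, 0, 0, 0, 0, 0, -1], [0, 0, 0, 0, 0, 0, -1]]])

```text
clock: 31.75
tool_pos: [507.1, -53.2, 78.5]
eef_rot: [0.006, 0.707, -0.006, 0.707]
contact_force: [0.6, 0.1, -0.7]
grip_width: 85.3
```

Request:
arm_command(motion=[[[-0.99, 0, 0, 0, 0, 0, -1], [-0.99, 0, 0, 0, 0, 0, -1], [-0.99, 0, 0, 0, 0, 0, -1]]])

```text
clock: 32.05
tool_pos: [509.0, -53.6, 161.4]
eef_rot: [0.005, 0.705, -0.006, 0.709]
contact_force: [0.4, -0.1, -1.1]
grip_width: 85.5
```

```bash
python3 -c "
from h import *
st()
plan(((505,-60,230),None),((475,-300,230),down(19)))"
```

```text
t 32.05 pos [509.  -53.6 161.4] yaw -0.96 F [ 0.4 -0.1 -1.1] w 85.5 q [-0.2   0.37  1.82 -0.    0.95 -0.18]
[-0.858, -0.082, -0.044, 0.0, 0.0, 0.0] rows 3
[0.001, -0.99, -0.107, -0.222, 0.004, 0.001] rows 3
[0.001, -0.99, -0.486, 0.0, -0.0, 0.0] rows 2
[0.0, -0.83, -0.407, 0.0, -0.0, 0.0] rows 3
```

Request:
arm_command(motion=[[[-0.86, -0.08, -0.04, 0, 0, 0, -1], [-0.86, -0.08, -0.04, 0, 0, 0, -1], [-0.86, -0.08, -0.04, 0, 0, 0, -1]]])

```text
clock: 32.35
tool_pos: [504.7, -59.9, 228.5]
eef_rot: [0.006, 0.706, -0.006, 0.709]
contact_force: [-0.4, 0.1, -0.4]
grip_width: 85.6
```

Request:
arm_command(motion=[[[0, -0.99, -0.11, -0.222, 0, 0, -1], [0, -0.99, -0.11, -0.222, 0, 0, -1], [0, -0.99, -0.11, -0.222, 0, 0, -1]]])

```text
clock: 32.65
tool_pos: [492.7, -141.3, 224.7]
eef_rot: [-0.118, 0.698, 0.118, 0.696]
contact_force: [0.8, 0.1, 0.7]
grip_width: 85.4
```

Request:
arm_command(motion=[[[0, -0.99, -0.49, 0, 0, 0, -1], [0, -0.99, -0.49, 0, 0, 0, -1]]])

```text
clock: 32.85
tool_pos: [481.7, -227.3, 224.7]
eef_rot: [-0.117, 0.698, 0.118, 0.697]
contact_force: [-0.7, 0.7, 0.1]
grip_width: 85.7
```

Request:
arm_command(motion=[[[0, -0.83, -0.41, 0, 0, 0, -1], [0, -0.83, -0.41, 0, 0, 0, -1], [0, -0.83, -0.41, 0, 0, 0, -1], [0, -0.83, -0.41, 0, 0, 0, -1], [0, -0.83, -0.41, 0, 0, 0, -1]]])

```text
clock: 33.35
tool_pos: [473.0, -298.5, 225.6]
eef_rot: [-0.117, 0.698, 0.118, 0.697]
contact_force: [0.1, 0.6, -0.4]
grip_width: 85.3
```

```bash
python3 -c "
from h import *
st()
snap('wrist','w9.png')"
```

```text
t 33.35 pos [ 473.  -298.5  225.6] yaw 19.07 F [ 0.1  0.6 -0.4] w 85.3 q [-0.65  0.37  1.63  0.    1.14 -0.98]
```

View pics/w9.png

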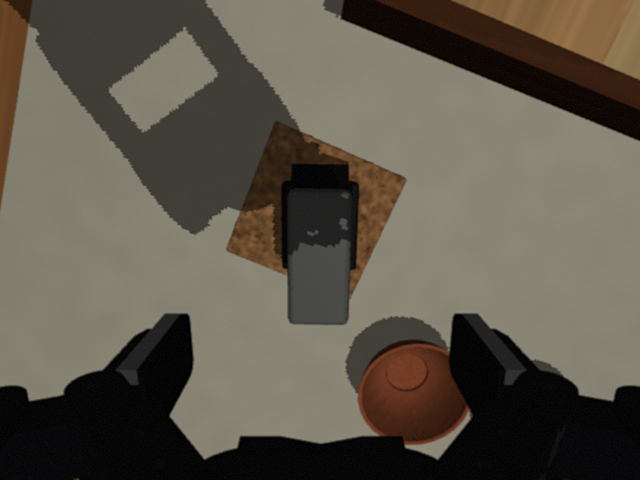

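```bash
python3 -c "
from h import *
a=onz('wrist',319.5,187,124);b=onz('wrist',318.5,323,124);d=a-b
print('head',a,b,np.linalg.norm(d),np.degrees(np.arctan2(d[1],d[0])))
f=d/np.linalg.norm(d); print('grip pt',b+f*40)
print('side',onz('wrist',290,250,124),onz('wrist',350,250,124))
m=[onz('wrist',*p,4) for p in((277,122),(406,180),(227,249))]; print('mat',m,(m[1]+m[2])/2)
print('mat edge ang',[np.degrees(np.arctan2(*(m[0]-m[i])[1::-1])) for i in(1,2)])
print('foot rear', onz('wrist',320,270,18))
"
```

```text
head [ 461.1 -264.2  124. ] [ 487.9 -343.8  124. ] 83.99047565051647 108.6075259501608
grip pt [ 475.13664806 -305.89093977  124.        ]
side [ 456.7 -305.   124. ] [ 490.2 -293.4  124. ]
mat [array([ 415.5, -239.4,    4. ]), array([ 532.5, -248.6,    4. ]), array([ 406.3, -356.1,    4. ])] [ 469.4  -302.35    4.  ]
mat edge ang [np.float64(175.5039420875772), np.float64(85.49243166876057)]
foot rear [ 488.5 -343.4   18. ]
```

```bash
python3 -c "
from h import *
plan(((474.5,-306,150),None),((474.5,-306,85),None))"
```

```text
[0.949, -0.095, -0.015, 0.0, 0.0, 0.0] rows 3
[0.812, -0.001, 0.0, 0.0, 0.0, 0.0] rows 3
```

Request:
arm_command(motion=[[[0.95, -0.095, -0.015, 0, 0, 0, -1], [0.95, -0.095, -0.015, 0, 0, 0, -1], [0.95, -0.095, -0.015, 0, 0, 0, -1], [0.95, -0.095, -0.015, 0, 0, 0, -1]]])

```text
clock: 33.8
tool_pos: [474.9, -306.8, 151.2]
eef_rot: [-0.117, 0.697, 0.117, 0.697]
contact_force: [0.4, 1.1, 0.6]
grip_width: 85.0
```

Request:
arm_command(motion=[[[0.3, 0, 0, 0, 0, 0, -1], [0.6, 0, 0, 0, 0, 0, -1], [0.8, 0, 0, 0, 0, 0, -1], [0.8, 0, 0, 0, 0, 0, -1], [0.8, 0, 0, 0, 0, 0, -1], [0.8, 0, 0, 0, 0, 0, -1]]])

```text
clock: 34.4
tool_pos: [475.3, -307.8, 88.4]
eef_rot: [-0.118, 0.697, 0.116, 0.698]
contact_force: [0.4, 0.1, -0.3]
grip_width: 85.6
```

Request:
arm_command(motion=[[[0, 0, 0, 0, 0, 0, 0], [0, 0, 0, 0, 0, 0, 0.3], [0, 0, 0, 0, 0, 0, 1], [0, 0, 0, 0, 0, 0, 1], [0, 0, 0, 0, 0, 0, 1], [0, 0, 0, 0, 0, 0, 1], [0, 0, 0, 0, 0, 0, 1]]], newtons=70)

```text
clock: 35.1
tool_pos: [474.7, -307.4, 86.9]
eef_rot: [-0.117, 0.697, 0.117, 0.698]
contact_force: [-0.0, 1.4, 6.3]
grip_width: 36.8
```

```bash
python3 -c "
from h import *
st(); print(arm.observe()['eef_rot'])"
```

```text
t 35.1 pos [ 474.7 -307.4   86.9] yaw 19.02 F [-0.   1.4  6.3] w 36.8 q [-0.66  0.56  1.72  0.    0.85 -0.99]
[-0.11703799  0.69716781  0.1166036   0.69761218]
```

```bash
python3 -c "
from h import *
print('scene label',onz('scene',357,293,56), 'scene handle', onz('scene',304,242,98))
plan(((474.7,-307.4,165),None),((560,-260,165),down(-1)),((692.5,-212.5,155),None))"
python3 - <<'E'
import cv2
a=cv2.imread("pics/scene0.png")[260:330,310:400]
# label corners by threshold
import numpy as np
g=cv2.cvtColor(a,cv2.COLOR_BGR2HSV); m=((g[...,2]>150)&(g[...,1]<35)).astype(np.uint8)
m=cv2.morphologyEx(m,cv2.MORPH_CLOSE,np.ones((9,9)))
n,l,s,c=cv2.connectedComponentsWithStats(m); print(s,c+[310,260])
E
```

```text
scene label [692.3 -54.6  56. ] scene handle [537.8 -46.9  98. ]
[-0.976, -0.0, 0.0, 0.0, 0.0, 0.0] rows 3
[0.001, 0.175, 0.99, 0.222, 0.0, 0.0] rows 3
[-0.0, 0.108, 0.186, 0.0, 0.0, 0.0] rows 2
[0.076, 0.374, 0.99, 0.0, 0.0, 0.0] rows 2
[0.05, 0.247, 0.656, 0.0, 0.0, 0.0] rows 3
[[   0    0   90   70 5471]
 [  77    0   13    8   59]
 [  28   18   40   33  707]
 [  81   60    9   10   55]
 [   0   67    4    3    8]] [[353.33851215 294.54304515]
 [394.96610169 262.40677966]
 [357.36209335 294.02404526]
 [396.14545455 325.83636364]
 [311.125      328.375     ]]
```

Request:
arm_command(motion=[[[-0.1, 0, 0, 0, 0, 0, 1], [-0.5, 0, 0, 0, 0, 0, 1], [-0.97, 0, 0, 0, 0, 0, 1], [-0.97, 0, 0, 0, 0, 0, 1], [-0.97, 0, 0, 0, 0, 0, 1]]], newtons=80)

```text
clock: 35.6
tool_pos: [474.3, -307.2, 164.4]
eef_rot: [-0.117, 0.697, 0.117, 0.698]
contact_force: [0.8, 0.1, -2.9]
grip_width: 37.1
```

Request:
arm_command(motion=[[[0, 0.06, 0.3, 0.06, 0, 0, 1], [0, 0.1, 0.6, 0.12, 0, 0, 1], [0, 0.17, 0.99, 0.222, 0, 0, 1], [0, 0.17, 0.99, 0.222, 0, 0, 1]]])

```text
clock: 36.0
tool_pos: [546.4, -266.5, 162.2]
eef_rot: [0.008, 0.708, -0.007, 0.706]
contact_force: [-1.2, -0.2, -2.2]
grip_width: 37.1
```

Request:
arm_command(motion=[[[0, 0.18, 0.49, 0, 0, 0, 1], [0, 0.36, 0.99, 0, 0, 0, 1], [0, 0.36, 0.99, 0, 0, 0, 1]]])

```text
clock: 36.3
tool_pos: [626.9, -239.2, 162.0]
eef_rot: [0.005, 0.707, -0.004, 0.707]
contact_force: [-1.7, -0.7, -2.4]
grip_width: 37.4
```

Request:
arm_command(motion=[[[0.1, 0.15, 0.35, 0, 0, 0, 1], [0.12, 0.3, 0.7, 0, 0, 0, 1], [0.12, 0.3, 0.7, 0, 0, 0, 1], [0.12, 0.3, 0.7, 0, 0, 0, 1]]])

```text
clock: 36.7
tool_pos: [679.9, -218.0, 152.6]
eef_rot: [0.006, 0.708, -0.005, 0.706]
contact_force: [-0.3, 0.7, -3.0]
grip_width: 37.2
```

```bash
python3 -c "
from h import *
st()
snap('wrist','w10.png')
plan(((693,-211.5,155),down(-1)))"
```

```text
t 36.7 pos [ 679.9 -218.   152.6] yaw -0.89 F [-0.3  0.7 -3. ] w 37.2 q [-0.38  0.73  1.23 -0.    1.18 -0.36]
[-0.024, 0.089, 0.165, 0.001, -0.002, -0.0] rows 2
```

View pics/w10.png

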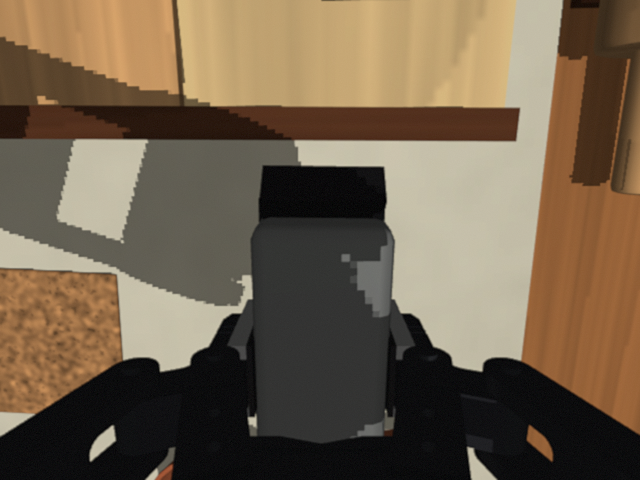

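```bash
python3 -c "
from h import *
s=arm.observe(); z=s['tool_pos'][2]+37
p=onz('wrist',322,218,z); Q=R.from_quat(s['eef_rot']).as_matrix(); print(Q.T@(p-s['tool_pos']))
a=onz('wrist',252,260,z);b=onz('wrist',393,260,z); print(np.linalg.norm(a-b))
print('box far rail end',onz('wrist',518,108,75),onz('wrist',518,140,75), 'deck/cover edge', onz('wrist',183,100,68))
"
```

```text
[-36.94747764  45.61698334   0.6893006 ]
36.303443362854665
box far rail end [ 777.7 -142.    75. ] [ 779.3 -157.3   75. ] deck/cover edge [ 611.8 -135.    68. ]
```

Request:
arm_command(motion=[[[-0.02, 0.09, 0.165, 0, 0, 0, 1], [-0.02, 0.09, 0.165, 0, 0, 0, 1], [-0.02, 0.09, 0.165, 0, 0, 0, 1], [-0.02, 0.09, 0.165, 0, 0, 0, 1]]])

```text
clock: 37.15
tool_pos: [693.4, -211.6, 156.0]
eef_rot: [0.006, 0.707, -0.006, 0.707]
contact_force: [-0.8, 0.1, -3.1]
grip_width: 37.2
```

```bash
python3 -c "
from h import *
st()
s=arm.observe(); Q=R.from_quat(s['eef_rot']).as_matrix(); w=s['tool_pos']+Q@[-7.1,49.5,0]; b=Q@[.7071,.7071,0]
k=(56-w[2])/b[2]; print('window',w,'hit',w+b*k,'dist',k)
p,d=snap('top','t2.png'); snap('scene','s2.png')
a=cv2.imread('pics/t2.png')[150:310,300:440];c=cv2.imread('pics/s2.png')[150:390,130:430]
cv2.imwrite('pics/m11.png',np.hstack([cv2.resize(a,(420,480)),cv2.resize(c,(380,480))[:, :]]))"
```

```text
t 37.15 pos [ 693.4 -211.6  156. ] yaw -0.98 F [-0.8  0.1 -3.1] w 37.2 q [-0.36  0.74  1.2  -0.    1.2  -0.34]
window [ 694.26289571 -162.15605317  163.0524371 ] hit [696.02880551 -55.10942591  56.        ] dist 151.40265121432353
```

View pics/m11.png

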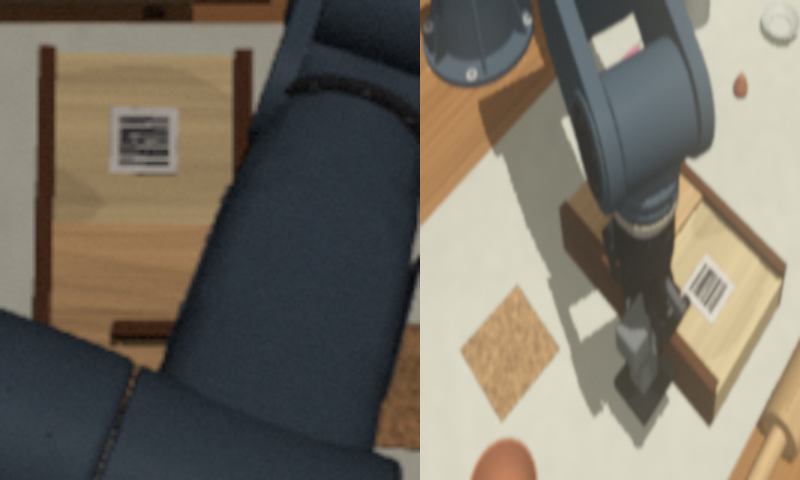

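The scanner points at the label, with the computed beam 3 mm off in x. I trim that out and hold.

Request:
arm_command(motion=[[[0, -0.01, -0.035, 0, 0, 0, 1], [0, -0.01, -0.035, 0, 0, 0, 1], [0, -0.01, -0.035, 0, 0, 0, 1], [0, -0.01, -0.035, 0, 0, 0, 1]]])

```text
clock: 37.65
tool_pos: [691.4, -211.9, 156.1]
eef_rot: [0.006, 0.707, -0.006, 0.707]
contact_force: [-0.2, 0.5, -1.4]
grip_width: 37.2
```

Request:
arm_command(motion=[[[0, 0, 0, 0, 0, 0, 1], [0, 0, 0, 0, 0, 0, 1], [0, 0, 0, 0, 0, 0, 1], [0, 0, 0, 0, 0, 0, 1], [0, 0, 0, 0, 0, 0, 1], [0, 0, 0, 0, 0, 0, 1], [0, 0, 0, 0, 0, 0, 1], [0, 0, 0, 0, 0, 0, 1]]])

```text
clock: 38.45
tool_pos: [691.4, -211.8, 156.1]
eef_rot: [0.006, 0.707, -0.006, 0.707]
contact_force: [0.9, -0.5, -3.3]
grip_width: 37.3
```

Request:
arm_command(motion=[[[0, 0, 0, 0, 0, 0, 1], [0, 0, 0, 0, 0, 0, 1], [0, 0, 0, 0, 0, 0, 1], [0, 0, 0, 0, 0, 0, 1], [0, 0, 0, 0, 0, 0, 1], [0, 0, 0, 0, 0, 0, 1], [0, 0, 0, 0, 0, 0, 1], [0, 0, 0, 0, 0, 0, 1]]])

```text
clock: 39.25
tool_pos: [691.4, -211.8, 156.1]
eef_rot: [0.006, 0.707, -0.006, 0.707]
contact_force: [-1.0, 0.9, -2.7]
grip_width: 36.8
```

Request:
arm_command(motion=[[[0, 0, 0, 0, 0, 0, 1], [0, 0, 0, 0, 0, 0, 1], [0, 0, 0, 0, 0, 0, 1], [0, 0, 0, 0, 0, 0, 1], [0, 0, 0, 0, 0, 0, 1], [0, 0, 0, 0, 0, 0, 1], [0, 0, 0, 0, 0, 0, 1], [0, 0, 0, 0, 0, 0, 1]]])

```text
clock: 40.05
tool_pos: [691.4, -211.8, 156.1]
eef_rot: [0.006, 0.707, -0.006, 0.707]
contact_force: [-0.1, -0.4, -1.8]
grip_width: 36.9
```

Request:
arm_command(motion=[[[0, 0, 0, 0, 0, 0, 1], [0, 0, 0, 0, 0, 0, 1], [0, 0, 0, 0, 0, 0, 1], [0, 0, 0, 0, 0, 0, 1]]])

```text
clock: 40.45
tool_pos: [691.4, -211.8, 156.1]
eef_rot: [0.006, 0.707, -0.006, 0.707]
contact_force: [0.1, -0.5, -2.5]
grip_width: 37.1
```

```bash
python3 -c "
from h import *
st()
s=arm.observe(); Q=R.from_quat(s['eef_rot']).as_matrix(); w=s['tool_pos']+Q@[-7.1,49.5,0]; b=Q@[.7071,.7071,0]
k=(56-w[2])/b[2]; print('hit',w+b*k,'dist',k)
z=s['tool_pos'][2]+37
p,d=snap('wrist','w11.png')
plan(((560,-260,165),down(19)),((469,-304,165),None),((469,-304,92),None))"
```

```text
t 40.45 pos [ 691.4 -211.8  156.1] yaw -0.96 F [ 0.1 -0.5 -2.5] w 37.1 q [-0.36  0.74  1.2  -0.    1.2  -0.34]
hit [694.07468017 -55.15760669  56.        ] dist 151.60748076879423
[-0.068, -0.382, -0.99, -0.222, 0.0, -0.0] rows 3
[-0.044, -0.013, -0.689, 0.0, 0.0, -0.0] rows 3
[0.0, -0.118, -0.99, 0.0, 0.0, 0.0] rows 2
[0.0, -0.031, -0.264, 0.0, 0.0, 0.0] rows 2
[0.913, -0.0, -0.0, 0.0, 0.0, 0.0] rows 3
```

Request:
arm_command(motion=[[[-0.03, -0.13, -0.33, -0.05, 0, 0, 1], [-0.07, -0.26, -0.66, -0.14, 0, 0, 1], [-0.07, -0.38, -0.99, -0.222, 0, 0, 1], [-0.07, -0.38, -0.99, -0.222, 0, 0, 1], [-0.07, -0.38, -0.99, -0.222, 0, 0, 1]]])

```text
clock: 41.0
tool_pos: [611.8, -241.2, 162.1]
eef_rot: [-0.116, 0.697, 0.116, 0.698]
contact_force: [-0.2, 0.4, -3.2]
grip_width: 36.9
```

Request:
arm_command(motion=[[[-0.04, 0, -0.35, 0, 0, 0, 1], [-0.04, -0.01, -0.69, 0, 0, 0, 1], [-0.04, -0.01, -0.69, 0, 0, 0, 1]]])

```text
clock: 41.3
tool_pos: [558.5, -260.2, 164.9]
eef_rot: [-0.116, 0.698, 0.116, 0.697]
contact_force: [-0.7, -0.7, -1.5]
grip_width: 37.2
```

Request:
arm_command(motion=[[[0, -0.06, -0.5, 0, 0, 0, 1], [0, -0.12, -0.99, 0, 0, 0, 1], [0, -0.12, -0.99, 0, 0, 0, 1], [0, -0.12, -0.99, 0, 0, 0, 1], [0, -0.12, -0.99, 0, 0, 0, 1]]])

```text
clock: 41.8
tool_pos: [489.4, -294.3, 165.0]
eef_rot: [-0.117, 0.697, 0.117, 0.698]
contact_force: [0.9, 0.7, -2.6]
grip_width: 37.2
```

```bash
python3 -c "
from h import *
st()
plan(((469,-304,100),down(19)),((469,-304,88),None))"
```

```text
t 41.8 pos [ 489.4 -294.3  165. ] yaw 19.03 F [ 0.9  0.7 -2.6] w 37.2 q [-0.62  0.46  1.66  0.    1.02 -0.96]
[0.813, -0.032, -0.281, 0.0, 0.0, 0.0] rows 3
[0.15, 0.0, -0.0, 0.0, 0.0, 0.0] rows 2
```

Request:
arm_command(motion=[[[0, -0.03, -0.28, 0, 0, 0, 1], [0.4, -0.03, -0.28, 0, 0, 0, 1], [0.8, -0.03, -0.28, 0, 0, 0, 1], [0.8, -0.03, -0.28, 0, 0, 0, 1], [0.8, -0.03, -0.28, 0, 0, 0, 1]]])

```text
clock: 42.3
tool_pos: [468.6, -303.8, 101.3]
eef_rot: [-0.117, 0.697, 0.117, 0.697]
contact_force: [0.7, 0.2, -1.9]
grip_width: 36.9
```

```bash
python3 -c "
from h import *
st()
plan(((469,-304,87.5),down(19)))"
```

```text
t 42.3 pos [ 468.6 -303.8  101.3] yaw 19.07 F [ 0.7  0.2 -1.9] w 36.9 q [-0.66  0.53  1.74  0.    0.87 -0.99]
[0.172, -0.004, 0.004, 0.001, -0.0, -0.0] rows 2
```

Request:
arm_command(motion=[[[0.06, 0, 0, 0, 0, 0, 1], [0.12, 0, 0, 0, 0, 0, 1], [0.17, 0, 0, 0, 0, 0, 1], [0.17, 0, 0, 0, 0, 0, 1], [0.17, 0, 0, 0, 0, 0, 1]]])

```text
clock: 42.8
tool_pos: [467.7, -304.2, 87.4]
eef_rot: [-0.117, 0.697, 0.117, 0.697]
contact_force: [-0.4, -0.6, -2.9]
grip_width: 37.1
```

Request:
arm_command(motion=[[[0.015, 0, 0.012, 0, 0, 0, 1], [0.015, 0, 0.012, 0, 0, 0, 1], [0.015, 0, 0.012, 0, 0, 0, 1]]])

```text
clock: 43.1
tool_pos: [468.5, -304.1, 87.0]
eef_rot: [-0.117, 0.697, 0.117, 0.697]
contact_force: [-4.4, 1.1, 8.4]
grip_width: 37.1
```

Request:
arm_command(motion=[[[0, 0, 0, 0, 0, 0, 0], [0, 0, 0, 0, 0, 0, -0.3], [0, 0, 0, 0, 0, 0, -1], [0, 0, 0, 0, 0, 0, -1], [0, 0, 0, 0, 0, 0, -1], [0, 0, 0, 0, 0, 0, -1]]])

```text
clock: 43.7
tool_pos: [468.6, -303.8, 86.1]
eef_rot: [-0.117, 0.697, 0.117, 0.697]
contact_force: [-0.6, 0.2, 1.1]
grip_width: 85.6
```

Request:
arm_command(motion=[[[-0.3, 0, 0, 0, 0, 0, -1], [-0.99, 0, 0, 0, 0, 0, -1], [-0.99, 0, 0, 0, 0, 0, -1], [-0.99, 0, 0, 0, 0, 0, -1]]])

```text
clock: 44.1
tool_pos: [469.1, -304.2, 166.6]
eef_rot: [-0.118, 0.697, 0.116, 0.698]
contact_force: [0.3, -0.0, -0.7]
grip_width: 85.3
```

Request:
arm_command(motion=[[[-0.8, 0, 0, 0, 0, 0, -1], [-0.8, 0, 0, 0, 0, 0, -1], [-0.8, 0, 0, 0, 0, 0, -1], [-0.8, 0, 0, 0, 0, 0, -1]]])

```text
clock: 44.5
tool_pos: [468.0, -303.4, 227.5]
eef_rot: [-0.116, 0.698, 0.117, 0.697]
contact_force: [-0.1, 0.2, 0.0]
grip_width: 85.3
```

```bash
python3 -c "
from h import *
st()
snap('wrist','w12.png');snap('top','t3.png')
a=cv2.imread('pics/w12.png');b=cv2.imread('pics/t3.png')
c=np.zeros((600,800,3),np.uint8); c[:360,:480]=cv2.resize(a,(480,360)); c[360:,:320]=cv2.resize(b,(320,240)); c[360:,320:800]=cv2.resize(b[190:310,300:540],(480,240))
cv2.imwrite('pics/m12.png',c)"
```

```text
t 44.5 pos [ 468.  -303.4  227.5] yaw 19.02 F [-0.1  0.2  0. ] w 85.3 q [-0.66  0.37  1.63  0.    1.14 -0.99]
```

View pics/m12.png

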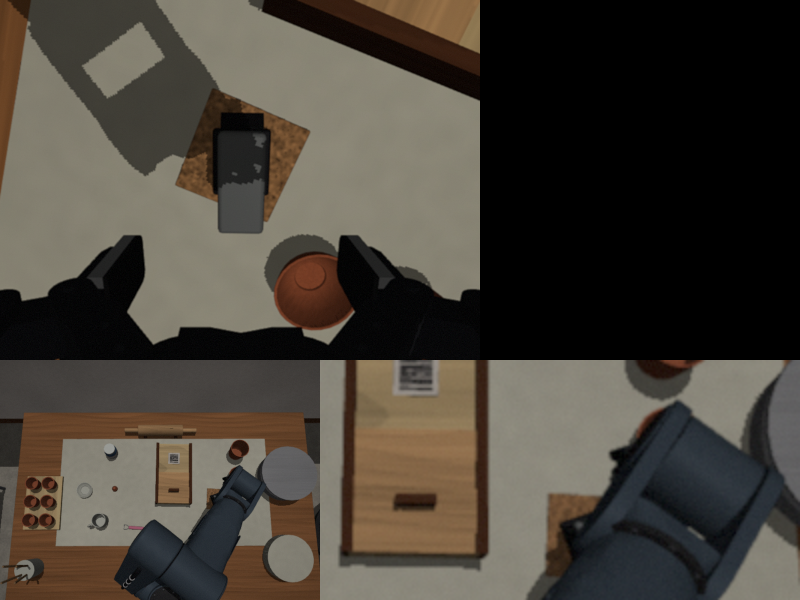

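```bash
python3 -c "
from h import *
k=4/3
a=onz('wrist',241.5*k,131*k,124);b=onz('wrist',241*k,233*k,124);d=a-b
print('head',np.linalg.norm(d),'centre',b+d/np.linalg.norm(d)*40)
m=[onz('wrist',x*k,y*k,4) for x,y in((310,130),(176,184))];print('mat',(m[0]+m[1])/2)
print('foot c z18',(onz('wrist',213*k,192*k,18)+onz('wrist',270*k,192*k,18))/2)
"
```

```text
head 83.2005408636266 centre [ 468.66354499 -302.91563089  124.        ]
mat [ 468.4 -300.9    4. ]
foot c z18 [ 480.45 -336.     18.  ]
```

```bash
python3 -c "
from bench import arm
print(arm.hand_in())"
```

```text
the job is handed in; nothing more can be done
None
```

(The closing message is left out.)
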